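Nip a stamping die in the die-setting clamp with its thumbwheel

TASK

Stand the tall rectangular brass die upright and square in the clamp's open pocket and let go of it; then, with a fingertip on the thumbwheel that shows through the slot in the clamp's top panel, roll the wheel until the jaw has pushed the die up to the fixed fence and nips it, stopping as soon as the wheel turns clearly stiff instead of forcing it on. Press the wheel lightly (10 N or so, never more than 25), move the jaw only by its wheel, and leave the other things on the table where they are.

Things in the scene. Friction and masses are not known exactly. Their poses are not given: they have to be found in the camera images.
- die: The tall rectangular brass die, loose, 40 (its x) x 24 (its y) x 50 mm high, about 0.4 kg, standing on the table. Origin: centre of its underside; z up. The same when turned half round. It is in one of three places, the round and the flat die in the other two.
- holder: The clamp, fixed to the table: grey base plate 120 (x) x 190 (y) x 16 mm. Origin: centre of its underside, z up, x along the wheel's slot, away from the robot at yaw 0; yawed up to 0.3 rad. Die pocket on its -y half; on its +y half the wheel housing, 90 (x) x 70 (y) mm, centred at (0, 40) mm, with a flat panel on top at z = 45 mm, slot 46 (x) x 16 (y) mm.
- pocket (a point): Centre of the open-topped pocket's floor with the jaw fully open, at holder (0, -44.5, 16) mm; axes as the holder's. End stops with faces 23 mm to either side in x rise 8 mm above the floor; fence (-y side) and jaw (+y side) rise 14 mm.
- fence (a point): Middle of the fixed steel fence's face, which looks to holder +y, at holder (0, -62, 23) mm.
- jaw: Steel jaw, 44 (x) x 16 (y) x 14 mm. Origin: middle of the lower edge of its face towards the fence; axes as the holder's. At holder y = -27 mm fully open (pocket 35 mm wide); starts 1 to 4 mm closed; slides to -y as the wheel rolls and stays where left. Nipping the die against the fence it is at about y = -38 mm.
- wheel: Black knurled thumbwheel, radius 24 mm, 12 mm wide, in a hard bearing. Origin: its middle, on its axis, which is its own y and holder y. Rolling its top to holder +x closes the jaw, 6 mm per rad (0.25 mm per mm of rim). It takes about 2 to 3 N along the rim to turn and stays where left. Once the jaw nips the die it stiffens at once (or the fingertip slips): each N more along the rim adds 4 N of nip.
- crown (a point): Highest point of the thumbwheel, 8 mm above the panel, at holder (0, 40, 53) mm; axes as the holder's. Press it with some 10 N (a fingertip may slip under 7 N; over 25 N damages it) and roll; several strokes are needed, 28 to 40 mm of rim in all. A good nip is 5 to 8 N along the rim (10 to 20 N on the die; about 6 N of it stays); 14 N along the rim nips too hard (over 45 N).
- round_die: Another brass die, a cylinder 32 mm in diameter and 50 mm high, standing; origin: centre of its underside. Leave alone.
- flat_die: Another brass die, a low slab 44 x 44 x 20 mm; origin: centre of its underside. Leave alone.
- weight: Bystander: steel disc 68 mm in diameter, 28 mm high; origin: centre of its underside.
- paint_jar: Bystander: small glass jar with a black cap, 52 mm in diameter, 60 mm high; origin: centre of its underside.
- slicker: Bystander: turned wooden edge slicker, 34 mm in diameter, 95 mm high, standing; origin: centre of its underside.
- mallet: Bystander: mallet with a white plastic head (64 mm in diameter, 90 mm long) and a wooden handle 200 mm long, lying; origin on the table under the handle, 100 mm from the head; x towards the head.
- wood_block: Bystander: dark wooden block 100 x 60 x 30 mm; origin: centre of its underside.
There are look-alikes about, which are no part of the job. Leave any pink or red look-alike of the die alone.

How it is judged:
On the way:
1. the die stands upright in the pocket, let go of, not yet nipped (angle between die's own z axis and vertical below 0.06 rad and angle between the x axis of die and the x axis of holder, either way round below 0.15 rad and z of die in the frame of holder between 0.0135 and 0.0185 m and x of die in the frame of holder between -0.006 and 0.006 m and y of die in the frame of holder between -0.054 and -0.036 m and contact force between the fingers and die below 0.1 N and contact force between jaw and die below 3 N), for 0.2 s.
At the end, for the whole second after the job is handed in: The die stands on the pocket floor (within 2.5 mm), upright within 0.06 rad, square to the clamp within 0.15 rad, within 6 mm of the pocket's middle along the slot direction, against the fixed fence within 2.5 mm, and the jaw nips it with more than 3 N; it is at rest and the robot is off the clamp (angle between die's own z axis and vertical below 0.06 rad and angle between the x axis of die and the x axis of holder, either way round below 0.15 rad and z of die in the frame of holder between 0.0135 and 0.0185 m and x of die in the frame of holder between -0.006 and 0.006 m and y of die in the frame of holder between -0.0525 and -0.0475 m and contact force between jaw and die above 3 N and linear speed of die below 0.01 m/s and contact force between the fingers and holder below 0.1 N); the robot touches nothing.
It fails at once if the thumbwheel pressed with more than 25 N (contact force between the fingers and wheel above 25 N).
It fails at once if the die nipped by the jaw with more than 45 N (contact force between jaw and die above 45 N).
It fails at once if the jaw pushed by the fingers instead of its wheel (more than 4 N) (contact force between the fingers and jaw above 4 N).
It fails at once if one of the other things on the table moved by more than 30 mm (distance of any of round_die, flat_die, weight, paint_jar, slicker, mallet, wood_block from where it was at the start of the episode above 0.03 m).
It also fails if it takes over 72 s, if anything falls off the work surface, if the arm or the gripper's body presses on something with over 40 N, if the wrist force passes 120 N, or if a joint passes its speed limit or range.

ROBOT

A 7-joint arm with a two-finger parallel gripper is mounted at the origin on the work surface. World frame = base frame: x ahead of the robot, y to its left, z up, the work surface at z = 0. Lengths are in m, angles in rad, forces in N, time in s.
With the tool pointing down it reaches from about 0.425 to 0.95 m from the base axis. Payload 4.7 kg.
Tool frame: the origin (TCP) lies midway between the tips of the shut fingers; the grasp point (between the pads) lies 19 mm behind it; z points along the fingers, y is the direction in which the jaws open and shut (so a half turn about z gives the same grasp; the last joint's range is limited). The gripper opens to 85 mm and grips with 20 to 120 N. Pads are 22 mm wide; open, the fingers measure 114 mm over their backs; the gripper's body (76 mm by 85 mm) begins 54 mm behind the grasp point. The pads swing forward as they close: fully open they stand 13 mm farther back than shut.
Start: joints at [-1.33, 0.469, -0.049, 1.532, 0.024, 1.141, -0.082], TCP at [0.18, 0.651, 0.206] pointing down, gripper open.
Joint ranges: [-2.59, 2.59], [-0.33, 1.99], [-1.39, 1.29], [0.1, 2.45], [-1.04, 4.18], [0.21, 1.99], [-2.66, 2.66]. Speed limits (rad/s): [2.57, 2.57, 3.14, 3.14, 3.14, 3.14, 3.14].

INTERFACE

Orientations are given as a unit quaternion [w, x, y, z].
In Python, from station import bot gives the robot as it stands.
- The arm moves only by the tool drive_tool, never from a script. Its argument "series" is a list of rows, each a list of 3 entries, a list of its own where there are three numbers: the opening, from -1 (shut) to 1 (fully open), so that 0 is half open, then the shift along the world's x, y, z in mm, then the turn, a rotation vector about the world's x, y, z in degrees. A call has 1 to 5 rows; each row shifts and turns the commanded pose from where the row before left it; what a row does not reach is not made up. A row lasts 1/10 s, in which the tool goes at most 50 mm and 8.59 degrees, less where a joint would pass 70% of its speed; a pose out of reach is approached as far as the arm can. A call is refused whole if a number of a shift passes 50 or a number of a turn 8.59, either way. A call with a gripper value outside its range is refused whole. The fingers move at their own pace and stop on an object; the grip force is fixed at half the most. Time passes only in rows, so rows that do not move let the fingers close. It gives the time, the measured TCP pose, the force and the opening at its end, in the units of the state.
- bot.state(): the state, without advancing time (a new reading comes with each control period).
- bot.capture(name): name is "scene" or "top"; returns a dict with "color" (400x640x3 uint8, blue, green, red), "fx", "fy", "cx", "cy" (pixels), "distortion" ([k1, k2, p1, p2, k3] as OpenCV has them; the pictures are not rectified), "extrinsics" (4x4, takes a point from world to camera coordinates). Camera axes: x right, y up, looking along -z (the intrinsics and any distortion apply to the point x, -y, -z); pixel columns grow to the right and rows downward; lengths in m; the calibration is good to about 2 mm. A picture is of the moment at which its call begins. There is no depth.
- bot.close_job(): hands the job in, once; it reports no verdict.
Trained networks look in a picture, given as the dict that the camera call returned (one of the last four; its "shot" number tells which), for a name from the list of things; names that differ only in an ending like _2 or _b are one class to them, and where a whole thing is asked for, a point or a joint stands for the part that bears it (a point fixed in the world has none). Each returns a list of dicts, best first, with "confidence" (0 to 1); they miss things now and then, are a little off and sometimes report something else, mostly with a low value. They report only what shows in the picture. A call takes as long as a camera call. They do not tell look-alikes from the thing itself.
- bot.search_frame(picture, label): "centre" ([row, column] in pixels, amid what is visible of it).
- bot.spot_point(picture, label): "centre" ([row, column] in pixels: a listed point, or the origin of a listed thing).
The state is a dict: "clock": time; "qpos": joint angles; "joint_vel": joint speeds; "tau": joint torques, N m; "ee_pos": TCP position; "orientation": TCP orientation; "force": force on the tool from outside, world axes, zero at the start; "torque": the same for the moment, N m; "width": opening from 0.0 (shut) to 1.0 (fully open).
Only numpy, scipy, OpenCV 4.12 (cv2) and the standard library are available. Lean on these libraries where they do the work, as an engineer would, in place of code of your own. Each camera call takes 0.05 s, during which the arm holds its last target.

## Working session

There is one attempt and no reset: what is moved stays moved. The work goes in short steps, Python scripts to look and compute and a tool call to move; the robot and the scene stay as the last step left them, time stands still between calls to the robot, and variables do not carry over. Pictures are saved under pics/ and viewed, and the job is handed in when it is done.

Besides the shell and the picture viewer there is one more tool, called after "Call:" as a command line: name --argument value ..., lists and objects as JSON in quotes. drive_tool: Moves the arm, as the interface text tells. Its arguments: {"type":"object","properties":{"series":{"type":"array"}},"required":["series"]}

```bash
ls; mkdir -p pics; cat > h.py <<'E'
import numpy as np, cv2
from station import bot
def cap(n,fn):
    p=bot.capture(n); cv2.imwrite('pics/'+fn,p['color']); return p
def ray(p,rc):
    K=np.array([[p['fx'],0,p['cx']],[0,p['fy'],p['cy']],[0,0,1.]])
    u=cv2.undistortPoints(np.array([[[rc[1],rc[0]]]],float),K,np.array(p['distortion'],float))[0,0]
    E=np.array(p['extrinsics']); R=E[:3,:3]; t=E[:3,3]
    d=R.T@np.array([u[0],-u[1],-1.]); return -R.T@t,d
def at(p,rc,z):
    o,d=ray(p,rc); return o+d*(z-o[2])/d[2]
def proj(p,X):
    K=np.array([[p['fx'],0,p['cx']],[0,p['fy'],p['cy']],[0,0,1.]])
    E=np.array(p['extrinsics']); X=np.atleast_2d(X); c=X@E[:3,:3].T+E[:3,3]; c=c*[1,-1,-1]
    return cv2.projectPoints(c.reshape(-1,1,3),np.zeros(3),np.zeros(3),K,np.array(p['distortion'],float))[0][:,0,::-1]
E
python3 - <<'E'
from h import *
for n in ('scene','top'):
    p=cap(n,n+'0.png')
    o,_=ray(p,(0,0)); print(n,o.round(3))
    for l in ['die','holder','pocket','fence','jaw','wheel','crown','round_die','flat_die','weight','paint_jar','slicker','mallet','wood_block']:
        r=bot.spot_point(p,l)
        z={'pocket':.016,'fence':.023,'jaw':.016,'wheel':.029,'crown':.053}.get(l,0)
        print(l,[(np.round(q['centre'],1).tolist(),round(q['confidence'],2),at(p,q['centre'],z).round(4).tolist()) for q in r[:4]])
print(bot.state())
E
```

```text
pics
scene [ 1.188 -0.663  1.097]
die [([269.5, 243.2], 0.69, [0.5513, -0.2745, 0.0]), ([279.1, 218.0], 0.68, [0.5248, -0.3401, 0.0]), ([295.5, 239.8], 0.54, [0.6046, -0.3338, 0.0]), ([307.6, 186.3], 0.48, [0.531, -0.4503, 0.0])]
holder [([186.6, 325.9], 0.91, [0.5116, 0.1004, 0.0]), ([261.0, 280.1], 0.66, [0.6046, -0.1881, 0.0])]
pocket [([189.1, 316.2], 0.72, [0.5068, 0.0618, 0.016]), ([260.7, 281.2], 0.49, [0.6146, -0.1924, 0.016])]
fence [([190.9, 316.0], 0.83, [0.5157, 0.0513, 0.023]), ([188.5, 325.5], 0.32, [0.5301, 0.0778, 0.023])]
jaw [([188.6, 320.5], 0.62, [0.515, 0.0721, 0.016])]
wheel [([260.9, 279.9], 0.59, [0.6194, -0.2008, 0.029]), ([174.2, 338.5], 0.57, [0.5232, 0.145, 0.029]), ([276.7, 213.0], 0.47, [0.5272, -0.3528, 0.029])]
crown [([171.9, 336.5], 0.84, [0.5273, 0.1301, 0.053])]
round_die [([231.4, 240.9], 0.52, [0.4496, -0.1928, 0.0])]
flat_die [([263.4, 280.5], 0.81, [0.611, -0.1929, 0.0])]
weight [([240.4, 380.0], 0.95, [0.7619, 0.0501, 0.0]), ([187.0, 322.1], 0.37, [0.5041, 0.0913, 0.0])]
paint_jar [([278.3, 340.8], 0.85, [0.7622, -0.1183, 0.0])]
slicker [([273
[... 1545 characters left out ...]
': 1.5, 'qpos': array([-1.32985182,  0.46860463, -0.04856943,  1.53249821,  0.02407214,
        1.14102009, -0.08228406]), 'joint_vel': array([ 3.25461133e-04,  1.82770470e-05, -1.73024366e-03, -4.40580542e-04,
        5.86745649e-04, -4.33851925e-04,  2.26632410e-03]), 'tau': array([ 8.46431362e-05, -5.10155261e+01, -4.64463187e-02, -2.38007784e+01,
        1.08846443e-02,  9.15637793e-04,  5.62660617e-06]), 'ee_pos': array([0.1799115 , 0.6505959 , 0.20573238]), 'orientation': array([-2.14837339e-05,  1.34519722e-01,  9.90910916e-01,  2.87960525e-05]), 'force': array([0.09942124, 0.25671106, 0.02218882]), 'torque': array([-0.01360202,  0.03414009, -0.01098874]), 'width': 1.0029884907914097}
```

```bash
python3 - <<'E'
import cv2
a=cv2.imread('pics/scene0.png'); b=cv2.imread('pics/top0.png')
cv2.imwrite('pics/sc_die.png',cv2.resize(a[200:340,150:310],None,fx=5,fy=4.28,interpolation=cv2.INTER_CUBIC)) 
cv2.imwrite('pics/tp_die.png',cv2.resize(b[180:280,350:480],None,fx=6,fy=6,interpolation=cv2.INTER_CUBIC))
cv2.imwrite('pics/tp_h.png',cv2.resize(b[195:270,250:345],None,fx=8,fy=8,interpolation=cv2.INTER_CUBIC))
cv2.imwrite('pics/sc_h.png',cv2.resize(a[140:230,280:380],None,fx=6.5,fy=6.5,interpolation=cv2.INTER_CUBIC))
E
```

```text
(no output)
```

View pics/scene0.png

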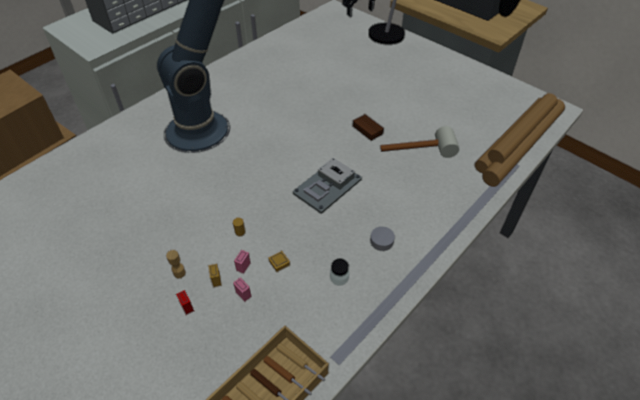

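View pics/sc_die.png

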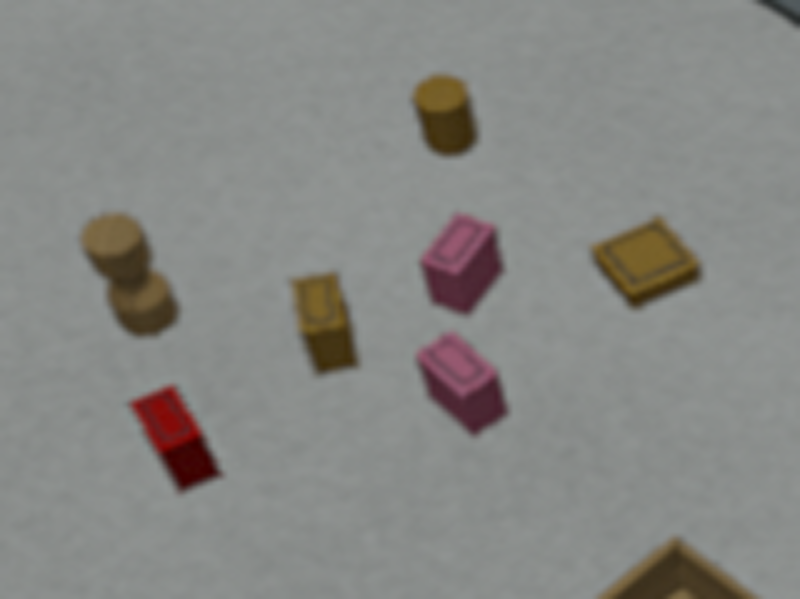

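View pics/tp_die.png

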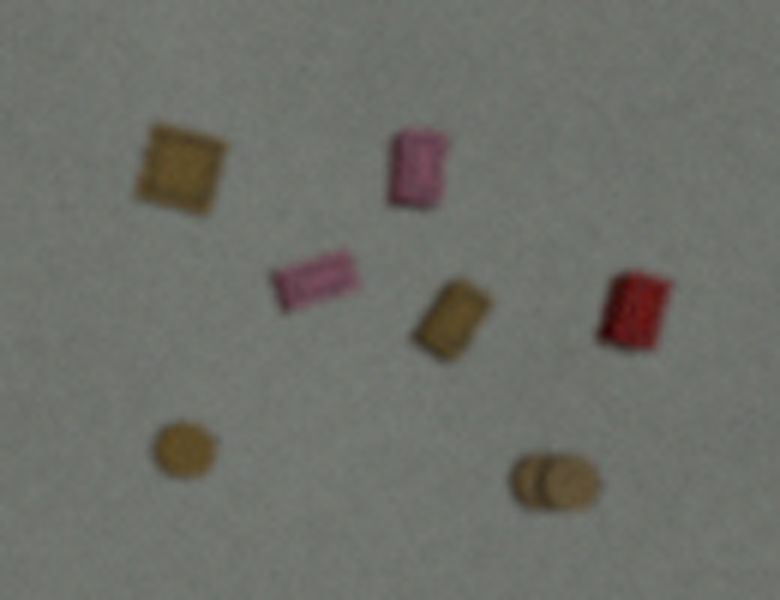

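View pics/tp_h.png

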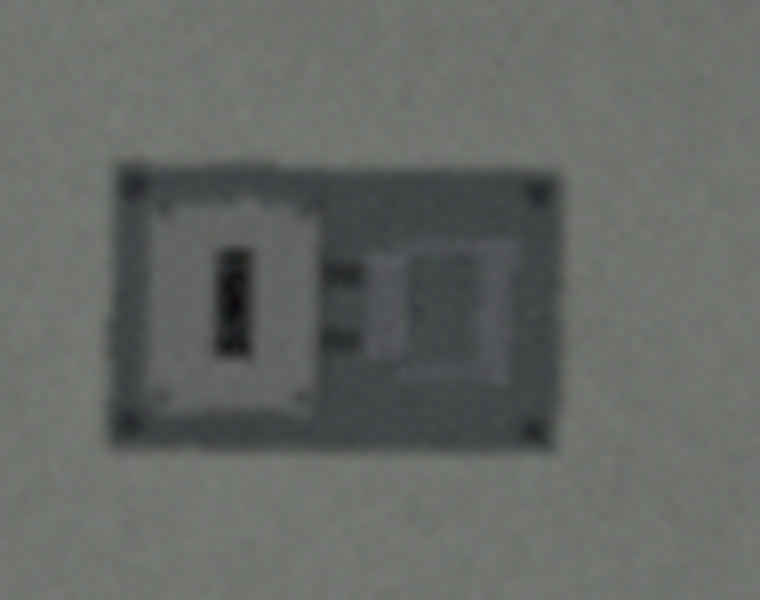

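View pics/sc_h.png

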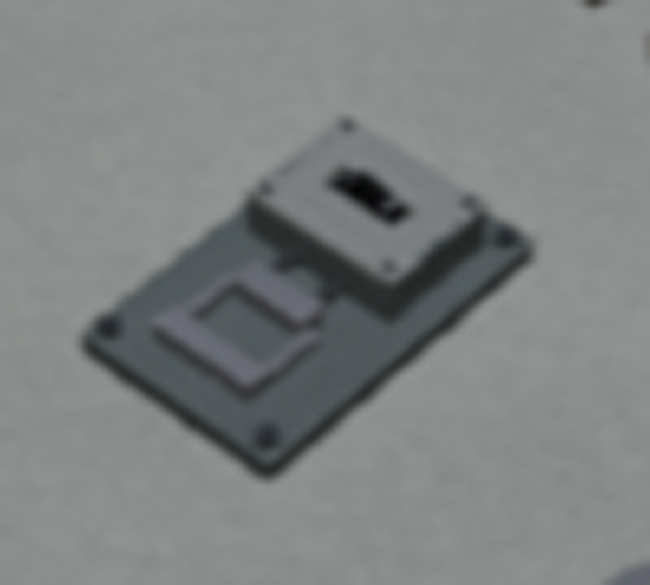

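The candidates in the scene picture are the brass block at (276,214), pink ones at (262,242) and (290,242), and a red one at (302,185). Only the brass one is tall, rectangular and brass, and the crops confirm it. The round die is at (227,239) and the flat one at (261,279). Next I fit the poses by silhouette.

```bash
cat > fit.py <<'E'
from h import *
from scipy.optimize import minimize
S=6
def boxpts(x0,x1,y0,y1,z0,z1): return np.array([[x,y,z] for x in(x0,x1) for y in(y0,y1) for z in(z0,z1)],float)
DIE=[boxpts(-.02,.02,-.012,.012,0,.05)]
HOL=[boxpts(-.06,.06,-.095,.095,0,.016),boxpts(-.045,.045,.005,.075,.016,.045)]
def sil(p,parts,q,win,z=0):
    r0,r1,c0,c1=win; m=np.zeros(((r1-r0)*S,(c1-c0)*S),np.uint8)
    c,s=np.cos(q[2]),np.sin(q[2]); R=np.array([[c,-s,0],[s,c,0],[0,0,1]])
    for P in parts:
        uv=proj(p,P@R.T+[q[0],q[1],z])[:,::-1]
        uv=(uv-[c0,r0]+.5)*S-.5
        h=cv2.convexHull((uv*16).round().astype(np.int32).reshape(-1,1,2)); cv2.fillConvexPoly(m,h,255,shift=4)
    m=cv2.GaussianBlur(m,(0,0),S*0.6)
    return cv2.resize(m,(c1-c0,r1-r0),interpolation=cv2.INTER_AREA)/255.
def fit(views,parts,q0,z=0,pix=4,step=(.004,.004,.1)):
    # views: list (p, alpha map fullsize, win)
    def cost(q): return sum(((sil(p,parts,q,w,z)-a[w[0]:w[1],w[2]:w[3]])**2).sum() for p,a,w in views)
    sim=np.array([q0]+[np.array(q0)+np.eye(3)[i]*step[i] for i in range(3)])
    r=minimize(cost,q0,method='Nelder-Mead',options=dict(initial_simplex=sim,xatol=1e-5,fatol=1e-4,maxiter=400)); return r.x,r.fun
E
cat > run1.py <<'E'
from fit import *
P={n:cap(n,n+'1.png') for n in('scene','top')}
def alpha(f,lo,hi): return np.clip((f-lo)/(hi-lo),0,1)
res={}
W={'scene':(255,300,198,232),'top':(215,250,405,445)}
H={'scene':(145,222,283,372),'top':(205,262,255,330)}
va,vh=[],[]
for n,p in P.items():
    im=cv2.GaussianBlur(p['color'],(0,0),.5).astype(float); b,g,r=im[...,0],im[...,1],im[...,2]
    w=W[n]; f=(r-b)/(r+g+b); # brass chroma
    s=f[w[0]:w[1],w[2]:w[3]]; lo=np.median(s); hi=np.percentile(s,97)
    a=alpha(f,lo+.1*(hi-lo),lo+.75*(hi-lo)); va.append((p,a,w))
    cv2.imwrite('pics/a_%s.png'%n,cv2.resize((a[w[0]:w[1],w[2]:w[3]]*255).astype(np.uint8),None,fx=8,fy=8))
    w=H[n]; s=im[w[0]:w[1],w[2]:w[3]]
    bg=np.median(np.r_[s[0],s[-1]],axis=0); d=np.linalg.norm(im-bg,axis=2); 
    a=alpha(d,10,30); a[w[0]:w[1],w[2]:w[3]]; vh.append((p,a,w))
    cv2.imwrite('pics/h_%s.png'%n,cv2.resize((a[w[0]:w[1],w[2]:w[3]]*255).astype(np.uint8),None,fx=6,fy=6))
for sel in (va,[va[0]],[va[1]]):
  print('die',[ (x.round(4).tolist(),round(c,1)) for x,c in [fit(sel,DIE,q) for q in ([.526,-.34,.6],[.526,-.34,-.6])]])
for sel in (vh,[vh[0]],[vh[1]]):
  x,c=fit(sel,HOL,[.514,.095,0.]);print('hol',x.round(4),round(c,1))
E
python3 run1.py; python3 -c "
import cv2,numpy as np
L=[cv2.imread('pics/'+n) for n in('a_scene.png','a_top.png','h_scene.png','h_top.png')]
o=np.zeros((600,800,3),np.uint8)
for im,(y,x) in zip(L,[(0,0),(0,400),(300,0),(300,400)]):
  im=cv2.resize(im,(390,290)); o[y:y+290,x:x+390]=im
cv2.imwrite('pics/masks.png',o)"
```

```text
die [([0.5225, -0.345, -0.4624], np.float64(35.9)), ([0.5231, -0.3453, -0.4725], np.float64(35.9))]
die [([0.5224, -0.3472, 1.1557], np.float64(115.8)), ([0.5237, -0.3454, -0.4628], np.float64(20.4))]
die [([0.5222, -0.3452, -0.6301], np.float64(12.7)), ([0.5225, -0.3458, -0.5366], np.float64(13.4))]
hol [0.5144 0.1022 0.0047] 107.6
hol [0.5158 0.101  0.0025] 34.8
hol [0.513  0.1029 0.007 ] 52.8
```

View pics/masks.png

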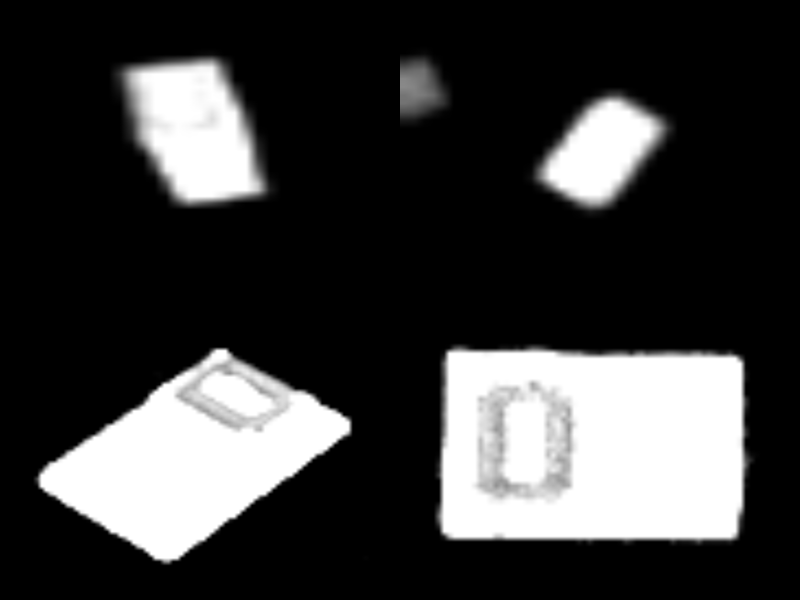

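```bash
cat > run2.py <<'E'
from fit import *
P={n:cap(n,n+'2.png') for n in('scene','top')}
H={'scene':(145,222,283,372),'top':(205,262,255,330)}
vh=[]
for n,p in P.items():
    im=p['color'].astype(float); w=H[n]; s=im[w[0]:w[1],w[2]:w[3]]
    bg=np.median(np.r_[s[0],s[-1]],axis=0); D={}
    d=((bg-im)@(bg/np.linalg.norm(bg))); dd=np.percentile(d[w[0]:w[1],w[2]:w[3]],70) ; print(n,bg,dd)
    a=np.clip(d/dd,0,1); core=a>.5
    c,_=cv2.findContours(core[w[0]:w[1],w[2]:w[3]].astype(np.uint8),cv2.RETR_EXTERNAL,cv2.CHAIN_APPROX_NONE)
    m=np.zeros(s.shape[:2],np.uint8); cv2.drawContours(m,[max(c,key=cv2.contourArea)],-1,1,-1); m=cv2.erode(m,np.ones((3,3)))
    a[w[0]:w[1],w[2]:w[3]][m>0]=1; vh.append((p,a,w))
best={}
for k,sel in (('both',vh),('scene',[vh[0]]),('top',[vh[1]])):
  x,c=fit(sel,HOL,[.514,.1,0.]);print('hol',k,x.round(4),round(c,1)); best[k]=x
x=best['both']
for (p,a,w),n in zip(vh,P):
    c,s=np.cos(x[2]),np.sin(x[2]); R=np.array([[c,-s,0],[s,c,0],[0,0,1]])
    k=8; im=cv2.resize(p['color'][w[0]:w[1],w[2]:w[3]],None,fx=k,fy=k,interpolation=cv2.INTER_CUBIC)
    def poly(pts,col,cl=True):
        uv=proj(p,np.array(pts)@R.T+[x[0],x[1],0])[:,::-1]; uv=(uv-[w[2],w[0]]+.5)*k
        cv2.polylines(im,[uv.round().astype(np.int32)],cl,col,1)
    poly([[-.06,-.095,.016],[.06,-.095,.016],[.06,.095,.016],[-.06,.095,.016]],(0,255,0))
    poly([[-.045,.005,.045],[.045,.005,.045],[.045,.075,.045],[-.045,.075,.045]],(0,255,255))
    poly([[-.023,.032,.045],[.023,.032,.045],[.023,.048,.045],[-.023,.048,.045]],(0,0,255))
    poly([[-.023,-.062,.030],[.023,-.062,.030]],(255,0,0),False)
    poly([[-.022,-.029,.030],[.022,-.029,.030]],(255,0,255),False)
    poly([[-.023,-.062,.024],[-.023,-.03,.024]],(255,255,0),False);poly([[.023,-.062,.024],[.023,-.03,.024]],(255,255,0),False)
    cv2.imwrite('pics/ov_%s.png'%n,im[:600,:800]) 
E
python3 run2.py
```

```text
scene [140. 142. 139.] 21.943929100588797
top [111. 116. 113.] 60.11469816616732
hol both [ 0.5144  0.1025 -0.0015] 83.7
hol scene [0.5155 0.1014 0.0062] 56.5
hol top [0.5134 0.1033 0.0044] 12.1
```

```bash
sleep 2; ls pics
```

```text
a_scene.png
a_top.png
h_scene.png
h_top.png
masks.png
ov_scene.png
ov_top.png
sc_die.png
sc_h.png
scene0.png
scene1.png
scene2.png
top0.png
top1.png
top2.png
tp_die.png
tp_h.png
```

View pics/ov_scene.png

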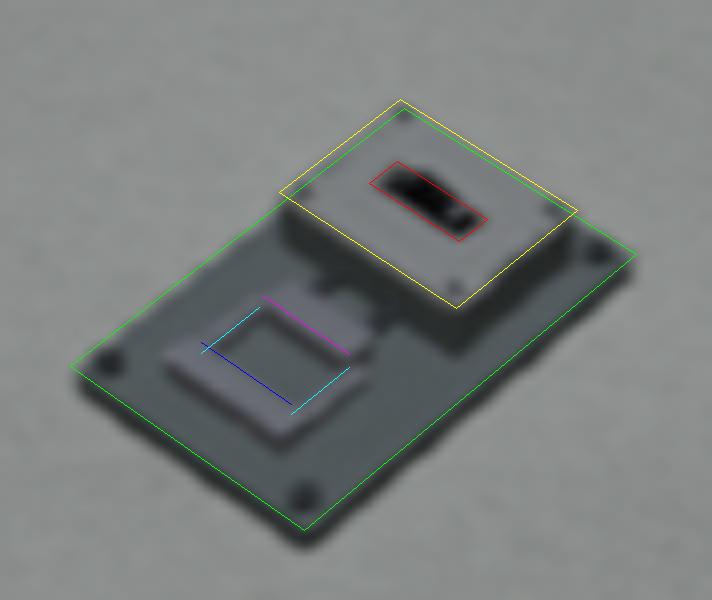

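View pics/ov_top.png

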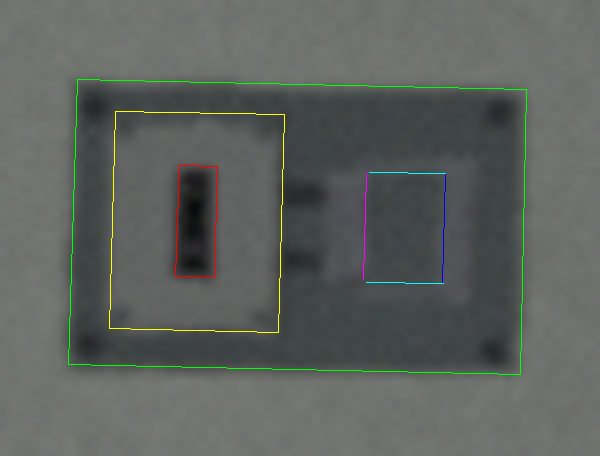

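The overlays agree with the picture. Clamp is at (0.5144, 0.1025), yaw about 0. The two cameras differ by about ±1 mm. Die is at (0.523, -0.345), yaw about -0.5. I'll grip it across its 40 mm length, where the surroundings are free.

Call:
drive_tool --series '[[1,[35,-35,0],[0,0,-8.5]],[1,[35,-35,0],[0,0,-8.5]],[1,[35,-35,0],[0,0,-8.5]],[1,[35,-35,0],[0,0,-8.5]],[1,[35,-35,0],[0,0,-8.5]]]'

```text
clock: 2.2
ee_pos: [0.3561, 0.4742, 0.2061]
orientation: [-0.0, 0.487, 0.873, 0.0]
force: [0.9, 0.2, 0.7]
width: 0.999
```

Call:
drive_tool --series '[[1,[25,-40,0],[0,0,-8.5]],[1,[25,-40,0],[0,0,-8.5]],[1,[25,-40,0],[0,0,-8.5]],[1,[25,-40,0],[0,0,-8.5]],[1,[15,-45,0],[0,0,-8.5]]]'

```text
clock: 2.7
ee_pos: [0.4715, 0.2693, 0.2061]
orientation: [0.0, 0.771, 0.637, 0.001]
force: [0.9, 0.5, -0.7]
width: 0.998
```

Call:
drive_tool --series '[[1,[0,-48,0],[0,0,-8.5]],[1,[0,-48,0],[0,0,-8.5]],[1,[0,-48,0],[0,0,0]],[1,[0,-48,0],[0,0,0]],[1,[0,-48,0],[0,0,0]]]'

```text
clock: 3.2
ee_pos: [0.4697, 0.0289, 0.2061]
orientation: [-0.0, 0.855, 0.519, 0.001]
force: [1.1, 0.6, -0.0]
width: 0.995
```

Call:
drive_tool --series '[[1,[0,-48,0],[0,0,0]],[1,[0,-48,0],[0,0,0]],[1,[0,-48,0],[0,0,0]],[1,[0,0,0],[0,0,0]],[1,[0,0,0],[0,0,0]]]'

```text
clock: 3.7
ee_pos: [0.4697, -0.1145, 0.2059]
orientation: [0.0, 0.856, 0.518, 0.0]
force: [0.5, 0.7, -0.2]
width: 1.002
```

Call:
drive_tool --series '[[1,[11,-46,0],[0,0,0]],[1,[11,-46,0],[0,0,0]],[1,[11,-46,0],[0,0,0]],[1,[10,-46,0],[0,0,0]],[1,[10,-46,0],[0,0,0]]]'

```text
clock: 4.2
ee_pos: [0.5247, -0.3425, 0.2052]
orientation: [-0.001, 0.854, 0.521, 0.001]
force: [1.2, 0.3, -0.1]
width: 0.999
```

Call:
drive_tool --series '[[1,[0,0,-40],[0,0,0]],[1,[0,0,-40],[0,0,0]],[1,[0,0,-40],[0,0,0]],[1,[0,0,0],[0,0,0]],[1,[0,0,0],[0,0,0]]]'

```text
clock: 4.7
ee_pos: [0.5238, -0.3421, 0.0859]
orientation: [-0.0, 0.854, 0.52, -0.0]
force: [-0.2, 0.2, 1.8]
width: 0.998
```

```bash
python3 - <<'E'
from h import *
print(bot.state()['ee_pos'])
o=[]
for n,(r,c) in (('scene',(190,150)),('top',(170,350))):
    p=cap(n,n+'3.png'); o.append(cv2.resize(p['color'][r:r+140,c:c+130],None,fx=3,fy=4,interpolation=cv2.INTER_CUBIC)) if 0 else o.append(cv2.resize(p['color'][r:r+130,c:c+130],(400,400),interpolation=cv2.INTER_CUBIC))
cv2.imwrite('pics/c3.png',np.hstack(o))
E
```

```text
[ 0.52380185 -0.34210629  0.08589412]
```

View pics/c3.png

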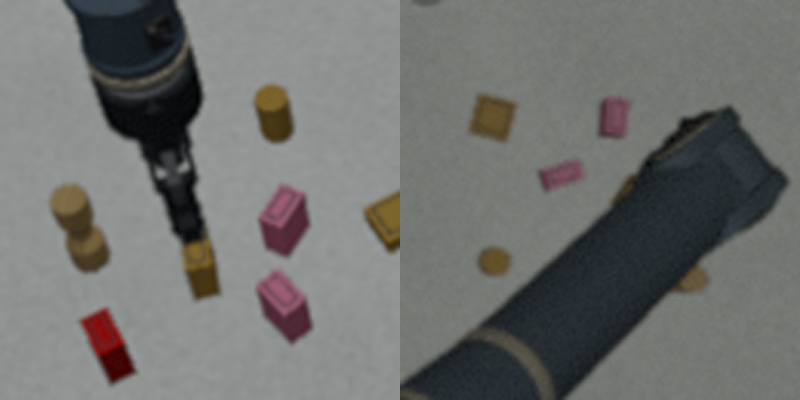

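The gripper stands over the brass die, with the fingers to either side of its length, and the neighbours are clear. Moving down and closing.

Call:
drive_tool --series '[[1,[-1,-3,-34],[0,0,0]],[1,[0,0,-34],[0,0,0]],[1,[0,0,0],[0,0,0]],[1,[0,0,0],[0,0,0]]]'

```text
clock: 5.2
ee_pos: [0.523, -0.347, 0.0197]
orientation: [0.001, 0.855, 0.519, 0.001]
force: [0.5, -0.7, 0.0]
width: 1.0
```

Call:
drive_tool --series '[[-1,[0,0,0],[0,0,0]],[-1,[0,0,0],[0,0,0]],[-1,[0,0,0],[0,0,0]],[-1,[0,0,0],[0,0,0]],[-1,[0,0,0],[0,0,0]]]'

```text
clock: 5.7
ee_pos: [0.5225, -0.3467, 0.0197]
orientation: [0.0, 0.855, 0.519, 0.001]
force: [-1.7, 1.4, 10.1]
width: 0.439
```

Call:
drive_tool --series '[[-1,[0,0,0],[0,0,0]],[-1,[0,0,0],[0,0,0]],[-1,[0,0,0],[0,0,0]],[-1,[0,0,0],[0,0,0]],[-1,[0,0,0],[0,0,0]]]'

```text
clock: 6.2
ee_pos: [0.5225, -0.3467, 0.0197]
orientation: [0.0, 0.855, 0.519, 0.001]
force: [-2.0, 1.8, 9.7]
width: 0.439
```

Call:
drive_tool --series '[[-1,[0,0,15],[0,0,0]],[-1,[0,0,40],[0,0,0]],[-1,[0,0,40],[0,0,0]],[-1,[0,0,35],[0,0,0]],[-1,[0,0,0],[0,0,0]]]'

```text
clock: 6.7
ee_pos: [0.5242, -0.349, 0.1535]
orientation: [0.005, 0.855, 0.519, 0.002]
force: [0.2, -1.0, -3.4]
width: 0.432
```

Call:
drive_tool --series '[[-1,[0,40,0],[0,0,5.5]],[-1,[0,45,0],[0,0,5.5]],[-1,[0,45,0],[0,0,5.5]],[-1,[0,45,0],[0,0,5.5]],[-1,[0,45,0],[0,0,5.6]]]'

```text
clock: 7.2
ee_pos: [0.5204, -0.1243, 0.1468]
orientation: [-0.001, 0.705, 0.709, -0.001]
force: [0.9, 0.1, -4.0]
width: 0.434
```

Call:
drive_tool --series '[[-1,[-4,45,0],[0,0,0]],[-1,[-4,45,0],[0,0,0]],[-1,[0,45,0],[0,0,0]],[-1,[0,40,0],[0,0,0]],[-1,[0,10,0],[0,0,0]]]'

```text
clock: 7.7
ee_pos: [0.5123, 0.0647, 0.1467]
orientation: [-0.002, 0.703, 0.711, -0.0]
force: [0.8, 0.0, -3.7]
width: 0.435
```

Call:
drive_tool --series '[[-1,[0,0,-30],[0,0,0]],[-1,[0,0,-30],[0,0,0]],[-1,[0,0,0],[0,0,0]],[-1,[0,0,0],[0,0,0]]]'

```text
clock: 8.1
ee_pos: [0.5133, 0.0578, 0.0875]
orientation: [-0.0, 0.707, 0.708, -0.001]
force: [1.6, -0.4, -3.5]
width: 0.434
```

```bash
python3 - <<'E'
from h import *
s=bot.state(); print(s['ee_pos'],s['orientation'],s['force'])
o=[]
for n,(r,c) in (('scene',(120,270)),('top',(190,250))):
    p=cap(n,n+'4.png'); o.append(cv2.resize(p['color'][r:r+110,c:c+110],(400,400),interpolation=cv2.INTER_CUBIC))
cv2.imwrite('pics/c4.png',np.hstack(o))
E
```

```text
[0.51329581 0.05782329 0.08748316] [-2.44685808e-04  7.06582754e-01  7.07629759e-01 -9.36345326e-04] [ 1.57141114 -0.394356   -3.49899061]
```

View pics/c4.png

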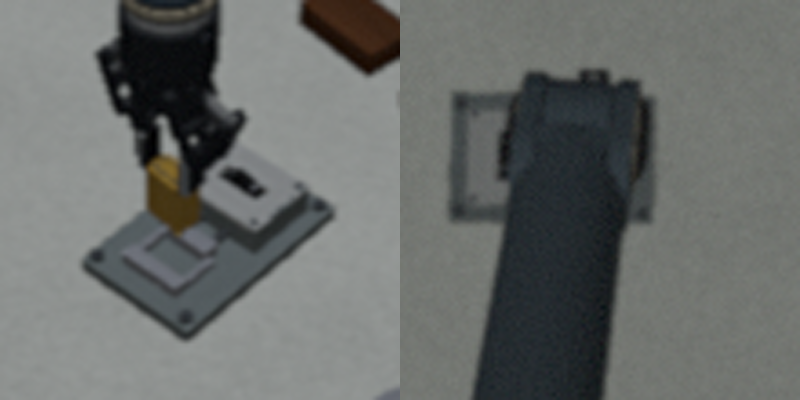

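```bash
cat > run4.py <<'E'
from fit import *
p=bot.capture('scene'); s=bot.state(); T=s['ee_pos']; zb=T[2]-.0197
im=p['color'].astype(float); b,g,r=im[...,0],im[...,1],im[...,2]; f=(r-b)/(r+g+b)
w=(155,192,300,335); w0=w
k=16
# overlay candidates
big=cv2.resize(p['color'][w[0]:w[1],w[2]:w[3]],None,fx=k,fy=k,interpolation=cv2.INTER_CUBIC)
B=boxpts(-.02,.02,-.012,.012,0,.05)
for off,col in (((0,0),(0,255,0)),):
    uv=(proj(p,B+[T[0]+off[0],T[1]+off[1],zb])[:,::-1]-[w[2],w[0]]+.5)*k; uv=uv.round().astype(int)
    for i in range(8):
        for j in range(i):
            if bin(i^j).count('1')==1: cv2.line(big,tuple(map(int,uv[i])),tuple(map(int,uv[j])),col,1)
cv2.imwrite('pics/d4.png',big)
s_=f[w[0]:w[1],w[2]:w[3]]; hi=np.percentile(s_,97); print(np.median(s_),hi)
a=np.clip((f-.03)/(.8*hi-.03),0,1)
# mask-weighted: ignore rows above lower part where fingers occlude
uvb=proj(p,np.array([T[0],T[1],zb+.03]))[0]; print('z30 center px',uvb)
for r0 in (164,167,170):
    w=(r0,192,300,335)
    x,c=fit([(p,a,w)],DIE,[T[0],T[1],0.],z=zb,step=(.003,.003,.05)); print(r0,(x-[T[0],T[1],0]).round(4),round(c,2))
E
python3 run4.py
```

```text
-0.013054830287206266 0.35766423357664234
z30 center px [171.58289095 317.30110737]
164 [-0.0031  0.003  -0.4054] 38.13
167 [-0.0031  0.0034 -0.4145] 32.47
170 [-0.0031  0.0044 -0.3036] 20.02run4.py:3: RuntimeWarning: invalid value encountered in divide
  im=p['color'].astype(float); b,g,r=im[...,0],im[...,1],im[...,2]; f=(r-b)/(r+g+b)
```

View pics/d4.png

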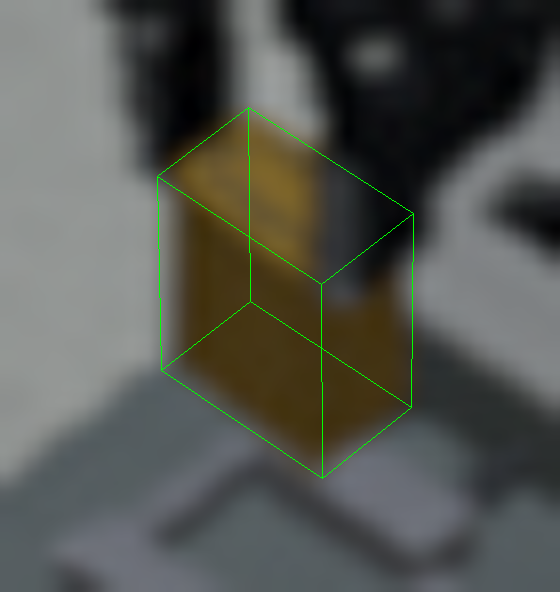

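```bash
python3 - <<'E'
from h import *
im=cv2.imread('pics/scene4.png')
print('b channel'); print(im[164:188,306:330,0])
E
```

```text
b channel
[[148 130  77  26   8  21  36  43  45  43  43  53  66  68  48  23  13  14
   12  14  11  14  34  73]
 [145 132  95  48  22  34  46  49  46  43  41  43  48  57  58  37  16  13
   13  10  16  33  73 111]
 [147 145 130  92  47  35  46  49  46  44  43  42  42  49  60  46  24  12
   13  16  43  77 110 129]
 [149 149 147 124  69  28  35  44  47  48  46  42  40  47  59  48  24  10
   10  29  75 114 132 126]
 [149 149 148 129  74  25  23  34  43  48  46  44  40  48  59  48  22  11
   11  31  79 119 134 122]
 [147 148 147 130  73  23  15  22  34  43  44  44  44  50  59  48  24  11
    9  35  82 119 132 131]
 [148 147 147 128  74  22  18  21  24  30  38  43  44  50  58  48  23  11
   27  65 104 128 133 134]
 [148 149 150 131  74  23  16  18  21  21  28  36  40  49  60  48  23  15
   51  99 129 134 132 132]
 [149 150 149 131  75  24  18  21  20  23  21  23  31  46  59  50  26  22
   61 110 135 136 134 132]
 [147 148 149 130  74  24  16  18  21  20  19  20  20  36  51  50  36  27
   61 106 132 135 135 134]
 [147 147 147 130  75  24  16  21  23  17  20  21  21  23  30  32  23  19
   43 
[... 634 characters left out ...]
95  94  96  96  97  97  89  75  60  37  22  16  18  20  18  29  46
   65  79  78  66  53  48]
 [ 95  95  95  96  96  96  99 104 107  96  65  30  19  18  30  51  69  86
   95  97  95  87  71  57]
 [ 97  96  96  95  96  98 104 111 110  97  67  44  28  33  63  95 112 113
  111 104  99  96  87  70]
 [ 97  97  97  97 100 107 110 103  86  73  63  55  49  63  93 117 120 119
  117 112 107  99  89  70]
 [ 97  96  98 104 110 112 103  84  72  76  74  64  61  74  99 118 120 119
  118 117 115 108  93  69]
 [ 99 100 104 109 111 103  83  74  83  93  91  78  67  66  76  96 113 118
  120 119 119 117 109  85]
 [110 112 111 107  91  77  73  84  95  98  97  92  83  71  64  68  86 103
  116 120 121 118 107  89]]
```

```bash
cat > e4.py <<'E'
from h import *
from scipy.optimize import least_squares
p=bot.capture('scene'); T=bot.state()['ee_pos']
# (row,col) on image edges
L=[(r,309.86) for r in (168,170,172,174)]; R=[(173,324.35),(177,324.25),(178,323.95)]
BL=[(178,311),(179,312.05),(180,313.3),(181,315.1),(182,316.2)]; BR=[(181,323.4),(182,321.1),(183,320.)]
def res(q,fixz=None):
    x,y,t=q[:3]; z=q[3] if fixz is None else fixz
    c,s=np.cos(t),np.sin(t); M=np.array([[c,-s,0],[s,c,0],[0,0,1]])
    def P(*v): return proj(p,M@np.array(v)+[x,y,z])[0]
    a,b,d=(-.02,-.012),(.02,-.012),(.02,.012)
    def dist(pts,A,B):
        u=(B-A)/np.linalg.norm(B-A); return [(pt-A)@np.array([-u[1],u[0]]) for pt in np.array(pts)]
    return np.r_[dist(L,P(*a,0),P(*a,.05)),dist(R,P(*d,0),P(*d,.05)),dist(BL,P(*a,0),P(*b,0)),dist(BR,P(*b,0),P(*d,0))]
z0=T[2]-.0197
for fz in (None,z0):
    q0=[T[0],T[1],0,z0][:4 if fz is None else 3]
    r=least_squares(res,q0,args=(fz,),x_scale=[.001,.001,.05,.001][:len(q0)],loss='soft_l1',f_scale=.2)
    print(fz,(r.x[:2]-T[:2]).round(4),r.x[2:].round(4),'rms',np.sqrt((r.fun**2).mean()).round(2),r.fun.round(2))
print(z0,T)
E
python3 e4.py
```

```text
None [-0.0557  0.0583] [-0.0682 -0.0143] rms 0.13 [-0.07 -0.02  0.02  0.07 -0.12 -0.05  0.24  0.05 -0.11 -0.14  0.16  0.04
 -0.28  0.21  0.01]
0.06942183626495826 [-0.0021  0.0008] [-0.2231] rms 0.3 [-0.21 -0.16 -0.12 -0.07  0.01  0.08  0.37 -0.57 -0.5  -0.28  0.35  0.46
  0.09  0.24 -0.16]
0.06942183626495826 [0.51501619 0.05846567 0.08912184]
```

Call:
drive_tool --series '[[-1,[0,-2,-16],[0,0,2.8]],[-1,[0,0,-16],[0,0,2.8]],[-1,[0,0,0],[0,0,0]],[-1,[0,0,0],[0,0,0]]]'

```text
clock: 8.7
ee_pos: [0.5144, 0.0565, 0.0565]
orientation: [0.0, 0.671, 0.741, 0.0]
force: [-0.7, -0.0, -2.6]
width: 0.437
```

```bash
python3 - <<'E'
from fit import *
for i in range(3):
    p=cap('scene','scene5.png'); s=bot.state(); print(s['ee_pos'].round(4),s['force'].round(1))
T=s['ee_pos']; w=(165,205,296,336); k=15
big=cv2.resize(p['color'][w[0]:w[1],w[2]:w[3]],None,fx=k,fy=k,interpolation=cv2.INTER_CUBIC)
raw=big.copy()
def ln(pts,col):
    uv=(proj(p,np.array(pts))[:,::-1]-[w[2],w[0]]+.5)*k
    cv2.polylines(big,[uv.round().astype(np.int32)],False,col,1)
zb=T[2]-.0197
ln([[T[0]+x,T[1]+.001+y,zb] for x,y in((-.02,.012),(-.02,-.012),(.02,-.012),(.02,.012))],(0,255,0))
o=np.array([.5155,.1014,0])
ln([o+[-.023,-.062,.03],o+[.023,-.062,.03]],(255,0,0))
ln([o+[.023,-.062,.024],o+[.023,-.029,.024]],(255,255,0))
ln([o+[-.022,-.029,.03],o+[.022,-.029,.03]],(255,0,255))
cv2.imwrite('pics/d5.png',big)
E
```

```text
[0.5148 0.0566 0.0568] [ 0.2 -0.4 -3.2]
[0.5149 0.0567 0.0569] [ 0.1  0.1 -3.4]
[0.5148 0.0567 0.0568] [ 0.2  0.2 -3.7]
```

View pics/d5.png

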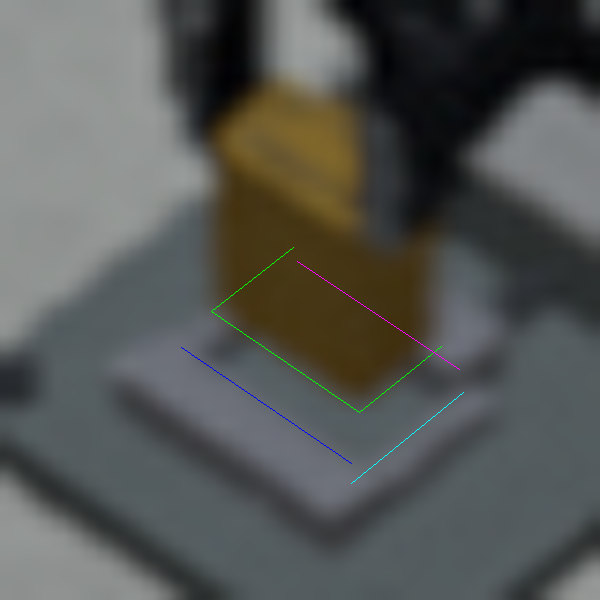

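```bash
python3 - <<'E'
import cv2,numpy as np
a=cv2.imread('pics/scene5.png')[178:206,300:336].astype(float)
a=cv2.resize(np.clip((a-10)*1.9,0,255).astype(np.uint8),None,fx=21,fy=21,interpolation=cv2.INTER_CUBIC)
cv2.imwrite('pics/e5.png',a)
E
```

View pics/e5.png

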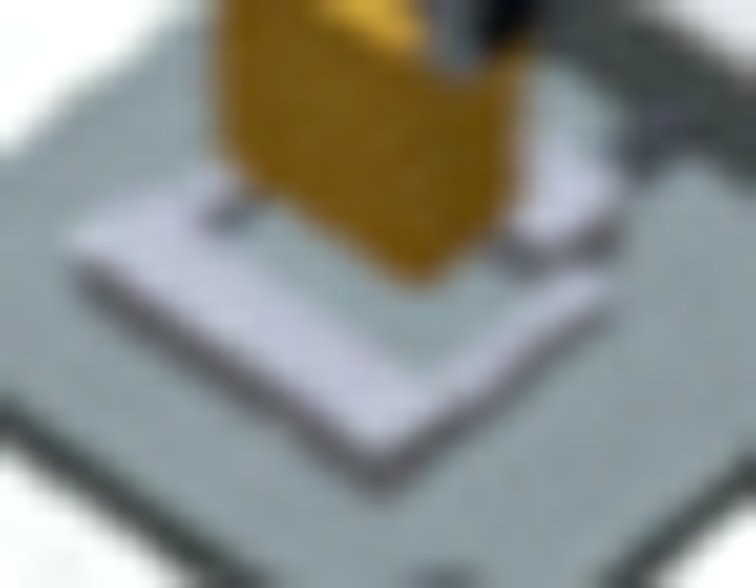

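The picture shows the die's bottom front corner at px (191.3, 319.5), as predicted. The pocket is around it, and the die has been turned about 3° too far. I'll turn it back a bit and lower it.

Call:
drive_tool --series '[[-1,[0,-1,-4],[0,0,-3]],[-1,[0,0,-4],[0,0,0]],[-1,[0,0,-3],[0,0,0]],[-1,[0,0,-2],[0,0,0]],[-1,[0,0,0],[0,0,0]]]'

```text
clock: 9.35
ee_pos: [0.5137, 0.0557, 0.0425]
orientation: [-0.0, 0.69, 0.724, -0.0]
force: [-0.7, -0.2, -4.4]
width: 0.435
```

Call:
drive_tool --series '[[-1,[0,0,-2],[0,0,0]],[-1,[0,0,-2],[0,0,0]],[-1,[0,0,0],[0,0,0]]]'

```text
clock: 9.65
ee_pos: [0.5137, 0.0556, 0.0385]
orientation: [-0.0, 0.69, 0.724, -0.0]
force: [-0.3, 0.2, -3.4]
width: 0.433
```

```bash
python3 - <<'E'
import cv2,numpy as np
from h import *
p=cap('scene','scene6.png');print(bot.state()['ee_pos'])
a=p['color'][175:205,300:336].astype(float)
a=cv2.resize(np.clip((a-10)*1.9,0,255).astype(np.uint8),None,fx=20,fy=20,interpolation=cv2.INTER_CUBIC)
cv2.imwrite('pics/e6.png',a)
E
```

```text
[0.51376812 0.05557157 0.03858695]
```

View pics/e6.png

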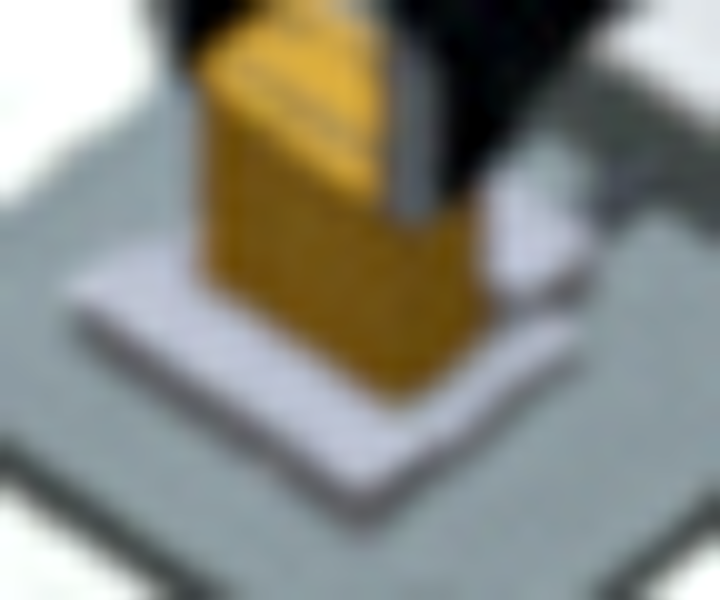

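Call:
drive_tool --series '[[-1,[0,0,-1],[0,0,-1.5]],[-1,[0,0,-1],[0,0,0]],[-1,[0,0,0],[0,0,0]]]'

```text
clock: 10.0
ee_pos: [0.5138, 0.0556, 0.0366]
orientation: [-0.0, 0.699, 0.715, -0.0]
force: [0.9, 0.7, -3.9]
width: 0.438
```

Call:
drive_tool --series '[[-1,[0,0,-0.5],[0,0,0]],[-1,[0,0,0],[0,0,0]]]'

```text
clock: 10.2
ee_pos: [0.5139, 0.0557, 0.0362]
orientation: [-0.0, 0.699, 0.715, 0.0]
force: [0.2, 0.0, -3.6]
width: 0.436
```

Call:
drive_tool --series '[[-1,[0,0,-0.5],[0,0,0]],[-1,[0,0,0],[0,0,0]]]'

```text
clock: 10.4
ee_pos: [0.5139, 0.0555, 0.0359]
orientation: [0.0, 0.699, 0.715, 0.0]
force: [-0.6, -0.0, -1.0]
width: 0.434
```

Call:
drive_tool --series '[[-1,[0,0,-0.3],[0,0,0]],[0.1,[0,0,0],[0,0,0]],[0.4,[0,0,0],[0,0,0]],[0.6,[0,0,0],[0,0,0]],[0.6,[0,0,0],[0,0,0]]]'

```text
clock: 10.9
ee_pos: [0.5142, 0.0557, 0.0356]
orientation: [0.0, 0.699, 0.715, 0.0]
force: [-0.7, 0.2, 0.2]
width: 0.8
```

Call:
drive_tool --series '[[0.6,[0,0,10],[0,0,0]],[0.6,[0,0,25],[0,0,0]],[0.6,[0,0,40],[0,0,0]],[0.6,[0,-40,40],[0,0,0]],[0.6,[0,-45,0],[0,0,0]]]'

```text
clock: 11.4
ee_pos: [0.518, -0.0237, 0.1511]
orientation: [0.003, 0.697, 0.717, 0.005]
force: [1.4, -0.7, -0.1]
width: 0.799
```

Call:
drive_tool --series '[[-1,[-10,-45,0],[0,0,0]],[-1,[-10,-45,0],[0,0,0]],[-1,[0,-45,0],[0,0,0]],[-1,[0,0,0],[0,0,0]],[-1,[0,0,0],[0,0,0]]]'

```text
clock: 11.9
ee_pos: [0.4937, -0.1608, 0.1464]
orientation: [0.0, 0.701, 0.714, 0.0]
force: [0.1, -0.1, 0.5]
width: 0.005
```

```bash
python3 - <<'E'
from h import *
print(bot.state()['force'],bot.state()['width'])
o=[]
for n,(r,c) in (('scene',(165,295)),('top',(205,255))):
    p=cap(n,n+'7.png'); a=p['color'][r:r+45,c:c+45] if n=='scene' else p['color'][r:r+60,c:c+75]
    a=np.clip((a.astype(float)-10)*1.8,0,255).astype(np.uint8)
    o.append(cv2.resize(a,(400,400 if n=='scene' else 320),interpolation=cv2.INTER_CUBIC))
o[1]=np.vstack([o[1],np.zeros((80,400,3),np.uint8)])
cv2.imwrite('pics/c7.png',np.hstack(o))
E
```

```text
[ 0.1397042  -0.08820769  0.50426373] 0.004553867187976191
```

View pics/c7.png

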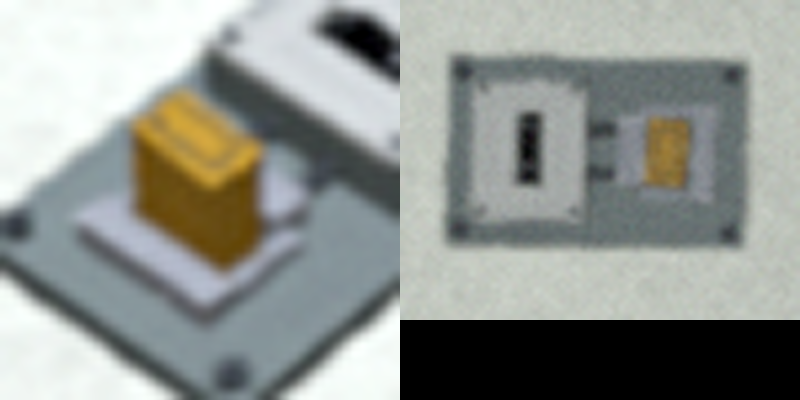

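The die stands upright and square in the pocket, let go of. Now to the wheel with the fingers shut.

Call:
drive_tool --series '[[-1,[0,48,0],[0,0,0]],[-1,[0,48,0],[0,0,0]],[-1,[0,48,0],[0,0,0]],[-1,[5,48,0],[0,0,0]],[-1,[5,48,0],[0,0,0]]]'

```text
clock: 12.5
ee_pos: [0.5031, 0.0844, 0.1461]
orientation: [-0.0, 0.698, 0.716, 0.0]
force: [0.8, 0.1, 0.0]
width: 0.001
```

Call:
drive_tool --series '[[-1,[0,48,0],[0,0,0]],[-1,[0,15,0],[0,0,0]],[-1,[0,0,-35],[0,0,0]],[-1,[0,0,-35],[0,0,0]],[-1,[0,0,0],[0,0,0]]]'

```text
clock: 13.0
ee_pos: [0.4997, 0.1435, 0.0722]
orientation: [-0.002, 0.698, 0.716, -0.004]
force: [-0.8, -0.6, 0.0]
width: -0.004
```

Call:
drive_tool --series '[[-1,[0,0,0],[0,0,0]],[-1,[0,0,0],[0,0,0]]]'

```text
clock: 13.2
ee_pos: [0.5051, 0.1437, 0.0774]
orientation: [0.001, 0.699, 0.715, 0.001]
force: [0.3, -0.4, 0.3]
width: -0.001
```

Call:
drive_tool --series '[[-1,[0,-1,-10],[0,0,0]],[-1,[0,0,-8],[0,0,0]],[-1,[0,0,-3],[0,0,0]],[-1,[0,0,0],[0,0,0]],[-1,[0,0,0],[0,0,0]]]'

```text
clock: 13.7
ee_pos: [0.504, 0.1422, 0.0548]
orientation: [0.0, 0.699, 0.715, 0.0]
force: [-0.7, -0.1, -0.7]
width: 0.001
```

```bash
python3 - <<'E'
from h import *
p=cap('scene','scene8.png'); print(bot.state()['ee_pos'],bot.state()['force'])
a=p['color'][135:195,295:370]; cv2.imwrite('pics/c8.png',cv2.resize(a,None,fx=9,fy=9,interpolation=cv2.INTER_CUBIC))
E
```

```text
[0.50406061 0.14223037 0.05490442] [ 0.36616204  0.42313676 -0.10398875]
```

View pics/c8.png

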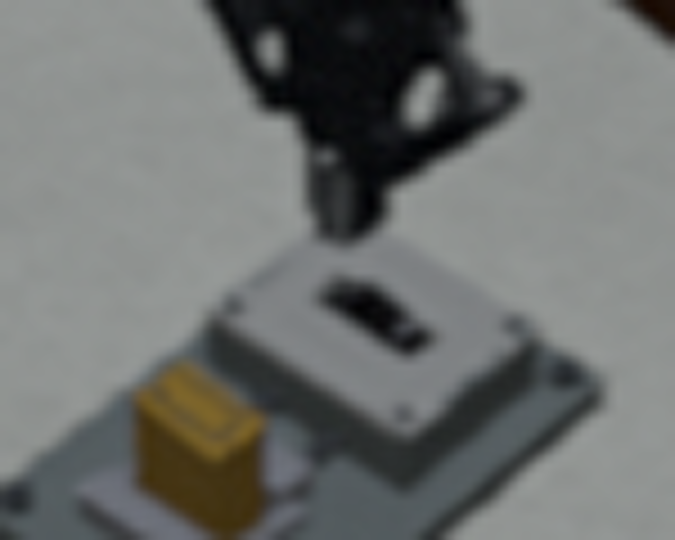

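```bash
python3 - <<'E'
from h import *
p=bot.capture('scene')
for X in ([.504,.1422,.055],[.5144,.1425,.053],[.504,.1422,.065],[.504,.1422,.075],[.493,.1422,.055]): print(X,proj(p,X)[0].round(1), ((proj(p,X)[0][::-1]-[295,135]+.5)*9).round())
E
```

```text
[0.504, 0.1422, 0.055] [165.7 333.4] [350. 281.]
[0.5144, 0.1425, 0.053] [167.7 336. ] [373. 299.]
[0.504, 0.1422, 0.065] [163.3 333.5] [351. 259.]
[0.504, 0.1422, 0.075] [160.9 333.5] [351. 238.]
[0.493, 0.1422, 0.055] [164.  330.7] [326. 265.]
```

```bash
python3 - <<'E'
from h import *
p=cap('scene','scene9.png'); 
a=p['color'][145:185,312:362].astype(float); a=np.clip(a*1.8,0,255).astype(np.uint8)
a=cv2.resize(a,None,fx=15,fy=15,interpolation=cv2.INTER_CUBIC)
for X in ([.504,.1422,.055],[.5144,.1425,.053]):
    uv=(proj(p,X)[0][::-1]-[312,145]+.5)*15; cv2.circle(a,tuple(map(int,uv)),3,(0,0,255),-1)
cv2.imwrite('pics/c9.png',a)
E
```

```text
(no output)
```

View pics/c9.png

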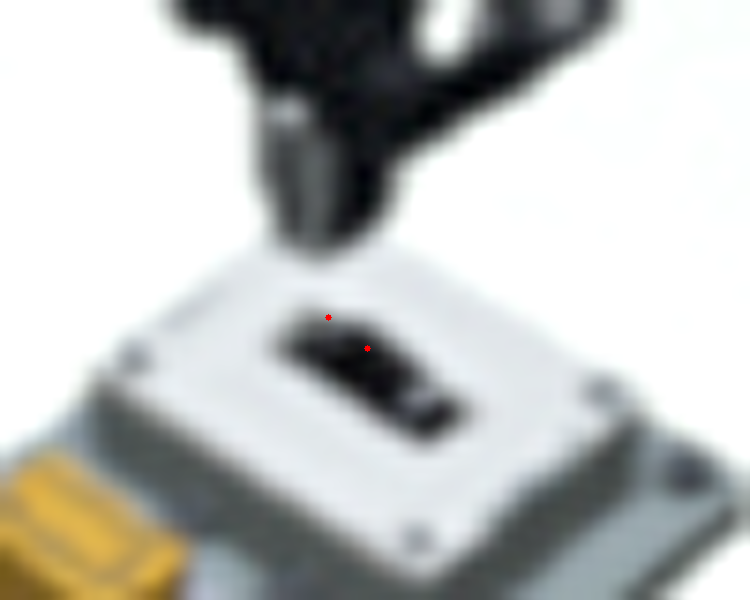

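Call:
drive_tool --series '[[-1,[0,0,-0.7],[0,0,0]],[-1,[0,0,0],[0,0,0]]]'

```text
clock: 14.05
ee_pos: [0.5039, 0.1423, 0.0541]
orientation: [0.0, 0.699, 0.715, 0.0]
force: [0.6, 0.3, 0.1]
width: 0.001
```

Call:
drive_tool --series '[[-1,[0,0,-0.7],[0,0,0]],[-1,[0,0,0],[0,0,0]]]'

```text
clock: 14.25
ee_pos: [0.5038, 0.1422, 0.0533]
orientation: [-0.0, 0.699, 0.715, -0.0]
force: [-0.1, -0.6, 0.3]
width: 0.002
```

Call:
drive_tool --series '[[-1,[0,0,-0.7],[0,0,0]],[-1,[0,0,0],[0,0,0]]]'

```text
clock: 14.45
ee_pos: [0.5038, 0.1422, 0.0526]
orientation: [-0.0, 0.699, 0.715, -0.0]
force: [1.3, -0.8, -0.5]
width: -0.004
```

Call:
drive_tool --series '[[-1,[0,0,-0.7],[0,0,0]],[-1,[0,0,0],[0,0,0]]]'

```text
clock: 14.65
ee_pos: [0.5038, 0.1422, 0.0519]
orientation: [-0.0, 0.699, 0.715, -0.0]
force: [0.1, 0.3, -0.6]
width: -0.005
```

Call:
drive_tool --series '[[-1,[3,0,0],[0,0,0]],[-1,[0,0,-0.7],[0,0,0]],[-1,[0,0,0],[0,0,0]]]'

```text
clock: 14.95
ee_pos: [0.507, 0.1422, 0.0512]
orientation: [0.0, 0.699, 0.715, -0.0]
force: [-0.1, 0.5, -0.2]
width: -0.005
```

Call:
drive_tool --series '[[-1,[0,0,-0.7],[0,0,0]],[-1,[0,0,0],[0,0,0]]]'

```text
clock: 15.15
ee_pos: [0.5067, 0.1422, 0.0505]
orientation: [-0.0, 0.699, 0.715, -0.0]
force: [0.3, -0.6, -0.9]
width: -0.001
```

Call:
drive_tool --series '[[-1,[0,0,-0.7],[0,0,0]],[-1,[0,0,0],[0,0,0]]]'

```text
clock: 15.35
ee_pos: [0.5068, 0.1423, 0.0498]
orientation: [-0.0, 0.699, 0.715, -0.0]
force: [-0.4, 0.3, 0.8]
width: -0.001
```

Call:
drive_tool --series '[[-1,[0,0,-0.7],[0,0,0]],[-1,[0,0,0],[0,0,0]]]'

```text
clock: 15.55
ee_pos: [0.5068, 0.1423, 0.0491]
orientation: [-0.0, 0.699, 0.715, -0.0]
force: [0.2, -0.1, -0.1]
width: 0.003
```

```bash
python3 - <<'E'
from h import *
p=cap('scene','scene10.png'); s=bot.state();print(s['ee_pos'],s['force'],s['qpos'])
a=p['color'][145:185,312:362].astype(float); a=np.clip(a*1.8,0,255).astype(np.uint8)
a=cv2.resize(a,None,fx=15,fy=15,interpolation=cv2.INTER_CUBIC)
for X in (s['ee_pos'],[.5144,.1425,.053]):
    uv=(proj(p,X)[0][::-1]-[312,145]+.5)*15; cv2.circle(a,tuple(map(int,uv)),3,(0,0,255),-1)
cv2.imwrite('pics/c10.png',a)
E
```

```text
[0.50684638 0.14224617 0.04914469] [-0.32825975 -0.65060197 -0.53841068] [-0.69662895  0.45409211  0.43730441  2.04941557 -0.2934886   0.69726566
 -0.04954554]
```

View pics/c10.png

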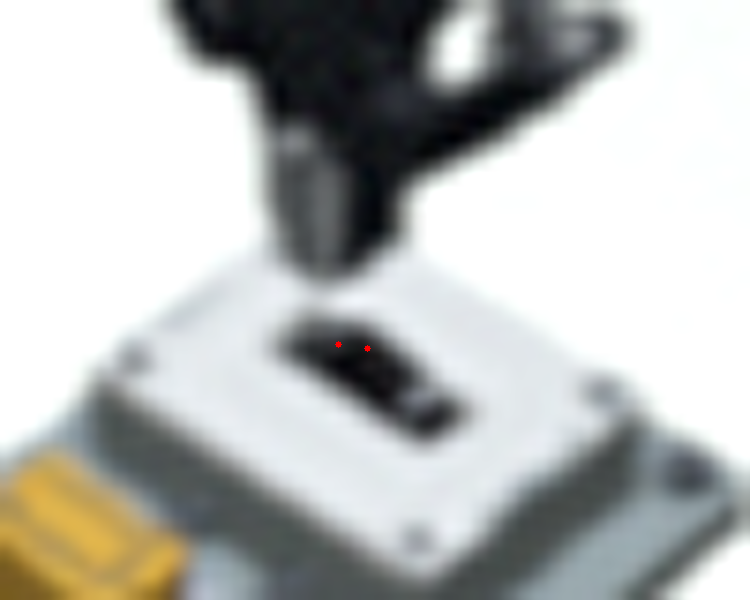

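The fingertip visibly ends about 16 mm above the stated TCP, with its tip at crop px (330,285), and no contact is felt. So I keep going down, guarded.

Call:
drive_tool --series '[[-1,[0,0,-1.5],[0,0,0]],[-1,[0,0,-1.5],[0,0,0]],[-1,[0,0,0],[0,0,0]]]'

```text
clock: 15.9
ee_pos: [0.5067, 0.1422, 0.0459]
orientation: [-0.0, 0.699, 0.715, -0.0]
force: [-0.1, 0.3, 0.3]
width: -0.001
```

Call:
drive_tool --series '[[-1,[2,0,-1.5],[0,0,0]],[-1,[0,0,-1.5],[0,0,0]],[-1,[0,0,0],[0,0,0]]]'

```text
clock: 16.2
ee_pos: [0.5088, 0.1422, 0.0429]
orientation: [-0.0, 0.699, 0.715, -0.0]
force: [-0.2, -0.0, -0.1]
width: 0.0
```

Call:
drive_tool --series '[[-1,[0,0,-1],[0,0,0]],[-1,[0,0,0],[0,0,0]]]'

```text
clock: 16.4
ee_pos: [0.5088, 0.1422, 0.0421]
orientation: [-0.0, 0.699, 0.715, -0.0]
force: [0.3, -0.1, -0.3]
width: -0.002
```

Call:
drive_tool --series '[[-1,[0,0,-1],[0,0,0]],[-1,[0,0,0],[0,0,0]]]'

```text
clock: 16.6
ee_pos: [0.5088, 0.1423, 0.0411]
orientation: [-0.0, 0.699, 0.715, -0.0]
force: [0.3, 0.2, -0.0]
width: 0.005
```

Call:
drive_tool --series '[[-1,[0,0,-0.8],[0,0,0]],[-1,[0,0,0],[0,0,0]]]'

```text
clock: 16.8
ee_pos: [0.5088, 0.1422, 0.0403]
orientation: [-0.0, 0.699, 0.715, -0.0]
force: [-0.4, 0.6, -0.2]
width: 0.001
```

Call:
drive_tool --series '[[-1,[0,0,-0.8],[0,0,0]],[-1,[0,0,0],[0,0,0]]]'

```text
clock: 17.0
ee_pos: [0.5088, 0.1422, 0.0395]
orientation: [-0.0, 0.699, 0.715, -0.0]
force: [0.1, 0.1, -0.1]
width: -0.001
```

Call:
drive_tool --series '[[-1,[0,0,-0.8],[0,0,0]],[-1,[0,0,0],[0,0,0]]]'

```text
clock: 17.2
ee_pos: [0.5088, 0.1422, 0.0387]
orientation: [-0.0, 0.699, 0.715, -0.0]
force: [-0.4, 0.5, 0.5]
width: 0.0
```

Call:
drive_tool --series '[[-1,[0,0,-0.6],[0,0,0]],[-1,[0,0,0],[0,0,0]]]'

```text
clock: 17.4
ee_pos: [0.5088, 0.1423, 0.0381]
orientation: [-0.0, 0.699, 0.715, -0.0]
force: [0.3, -0.6, -0.3]
width: -0.0
```

```bash
python3 - <<'E'
from h import *
p=cap('scene','scene11.png'); s=bot.state();print(s['ee_pos'],s['force'])
a=p['color'][145:185,312:362].astype(float); a=np.clip(a*1.8,0,255).astype(np.uint8)
a=cv2.resize(a,None,fx=15,fy=15,interpolation=cv2.INTER_CUBIC)
cv2.imwrite('pics/c11.png',a)
E
```

```text
[0.50884761 0.14223254 0.03815117] [ 0.14070261  0.49612236 -0.10592949]
```

View pics/c11.png

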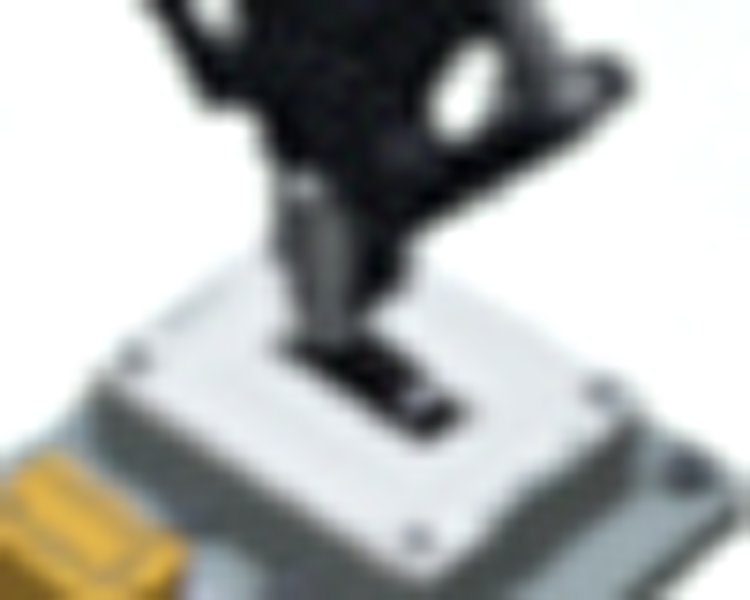

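```bash
python3 - <<'E'
from h import *
p=bot.capture('scene')
for uv in ((330,340),(345,335),(310,335)):
  for z in (.045,.05,.055): print(uv,z,at(p,(uv[1]/15-.5+145,uv[0]/15-.5+312),z).round(4))
E
```

```text
(330, 340) 0.045 [0.502  0.1453 0.045 ]
(330, 340) 0.05 [0.5053 0.1414 0.05  ]
(330, 340) 0.055 [0.5085 0.1376 0.055 ]
(345, 335) 0.045 [0.5033 0.1485 0.045 ]
(345, 335) 0.05 [0.5066 0.1446 0.05  ]
(345, 335) 0.055 [0.5098 0.1407 0.055 ]
(310, 335) 0.045 [0.498  0.1436 0.045 ]
(310, 335) 0.05 [0.5013 0.1398 0.05  ]
(310, 335) 0.055 [0.5046 0.1359 0.055 ]
```

Call:
drive_tool --series '[[-1,[0,0,-0.6],[0,0,0]],[-1,[0,0,0],[0,0,0]]]'

```text
clock: 17.7
ee_pos: [0.5088, 0.1422, 0.0375]
orientation: [-0.0, 0.699, 0.715, -0.0]
force: [0.6, 1.4, 0.4]
width: -0.0
```

Call:
drive_tool --series '[[-1,[0,0,-0.6],[0,0,0]],[-1,[0,0,0],[0,0,0]]]'

```text
clock: 17.9
ee_pos: [0.5088, 0.1423, 0.0369]
orientation: [-0.0, 0.699, 0.715, -0.0]
force: [-0.6, -0.5, -0.5]
width: -0.004
```

Call:
drive_tool --series '[[-1,[0,0,-0.6],[0,0,0]],[-1,[0,0,0],[0,0,0]]]'

```text
clock: 18.1
ee_pos: [0.5088, 0.1422, 0.0363]
orientation: [-0.0, 0.699, 0.715, 0.0]
force: [-0.0, -0.2, 1.0]
width: -0.0
```

Call:
drive_tool --series '[[-1,[0,0,-0.5],[0,0,0]],[-1,[0,0,0],[0,0,0]]]'

```text
clock: 18.3
ee_pos: [0.5088, 0.1422, 0.0358]
orientation: [0.0, 0.699, 0.715, -0.0]
force: [-0.8, 1.2, 0.6]
width: 0.002
```

Call:
drive_tool --series '[[-1,[0,0,-0.5],[0,0,0]],[-1,[0,0,0],[0,0,0]]]'

```text
clock: 18.5
ee_pos: [0.5088, 0.1422, 0.0353]
orientation: [-0.0, 0.699, 0.715, -0.0]
force: [0.4, 0.4, -0.5]
width: -0.001
```

Call:
drive_tool --series '[[-1,[0,0,-0.5],[0,0,0]],[-1,[0,0,0],[0,0,0]]]'

```text
clock: 18.7
ee_pos: [0.5089, 0.1422, 0.0348]
orientation: [0.0, 0.699, 0.715, 0.0]
force: [0.5, -0.2, 0.7]
width: 0.0
```

Call:
drive_tool --series '[[-1,[0,0,-0.5],[0,0,0]],[-1,[0,0,0],[0,0,0]]]'

```text
clock: 18.9
ee_pos: [0.5088, 0.1423, 0.0343]
orientation: [-0.0, 0.699, 0.715, -0.0]
force: [0.8, -0.5, 0.2]
width: -0.001
```

```bash
cat > v.py <<'E'
import sys
from h import *
p=cap('scene','scene_%s.png'%sys.argv[1]); s=bot.state();print(s['ee_pos'],s['force'])
a=p['color'][145:185,312:362].astype(float); a=np.clip(a*2.2,0,255).astype(np.uint8)
cv2.imwrite('pics/v_%s.png'%sys.argv[1],cv2.resize(a,None,fx=15,fy=15,interpolation=cv2.INTER_CUBIC))
E
python3 v.py a
```

```text
[0.508842   0.1422716  0.03436461] [ 0.23218738 -0.43089471  0.18789987]
```

View pics/v_a.png

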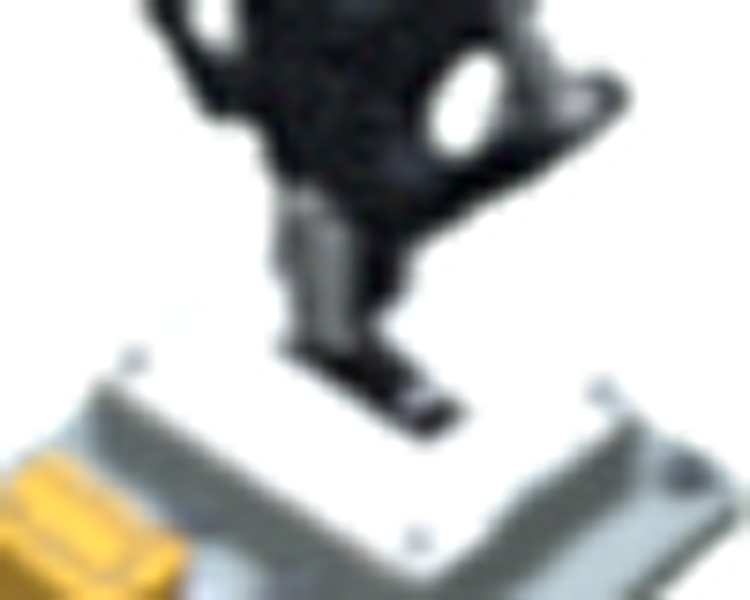

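Call:
drive_tool --series '[[-1,[0,0,1],[0,0,0]],[-1,[3,0,0],[0,0,0]],[-1,[0,0,-0.5],[0,0,0]],[-1,[0,0,0],[0,0,0]]]'

```text
clock: 19.35
ee_pos: [0.5119, 0.1422, 0.0348]
orientation: [0.0, 0.699, 0.715, 0.0]
force: [-0.4, -0.3, -0.2]
width: 0.001
```

Call:
drive_tool --series '[[-1,[0,0,-0.5],[0,0,0]],[-1,[0,0,0],[0,0,0]]]'

```text
clock: 19.55
ee_pos: [0.5118, 0.1422, 0.0343]
orientation: [-0.0, 0.699, 0.715, -0.0]
force: [0.4, 0.4, -0.2]
width: -0.001
```

Call:
drive_tool --series '[[-1,[0,0,-0.5],[0,0,0]],[-1,[0,0,0],[0,0,0]]]'

```text
clock: 19.75
ee_pos: [0.5118, 0.1422, 0.0338]
orientation: [-0.0, 0.699, 0.715, -0.0]
force: [-0.1, 0.1, -0.7]
width: 0.002
```

Call:
drive_tool --series '[[-1,[0,0,-0.5],[0,0,0]],[-1,[0,0,0],[0,0,0]]]'

```text
clock: 19.95
ee_pos: [0.5118, 0.1422, 0.0333]
orientation: [-0.0, 0.699, 0.715, -0.0]
force: [0.4, -0.3, -0.3]
width: 0.001
```

Call:
drive_tool --series '[[-1,[0,0,-0.5],[0,0,0]],[-1,[0,0,0],[0,0,0]]]'

```text
clock: 20.15
ee_pos: [0.5118, 0.1423, 0.0328]
orientation: [-0.0, 0.699, 0.715, -0.0]
force: [-0.3, 0.3, 0.7]
width: -0.0
```

Call:
drive_tool --series '[[-1,[0,0,-0.5],[0,0,0]],[-1,[0,0,0],[0,0,0]]]'

```text
clock: 20.35
ee_pos: [0.5118, 0.1422, 0.0323]
orientation: [-0.0, 0.699, 0.715, -0.0]
force: [0.4, 0.2, -0.8]
width: 0.0
```

Call:
drive_tool --series '[[-1,[0,0,-0.5],[0,0,0]],[-1,[0,0,0],[0,0,0]]]'

```text
clock: 20.55
ee_pos: [0.5119, 0.1422, 0.0318]
orientation: [0.0, 0.699, 0.715, 0.0]
force: [-0.0, 0.3, -0.2]
width: -0.003
```

```bash
python3 v.py b
```

```text
[0.51183278 0.14224238 0.03186721] [ 0.25912198 -0.16930268 -0.70456687]
```

View pics/v_b.png

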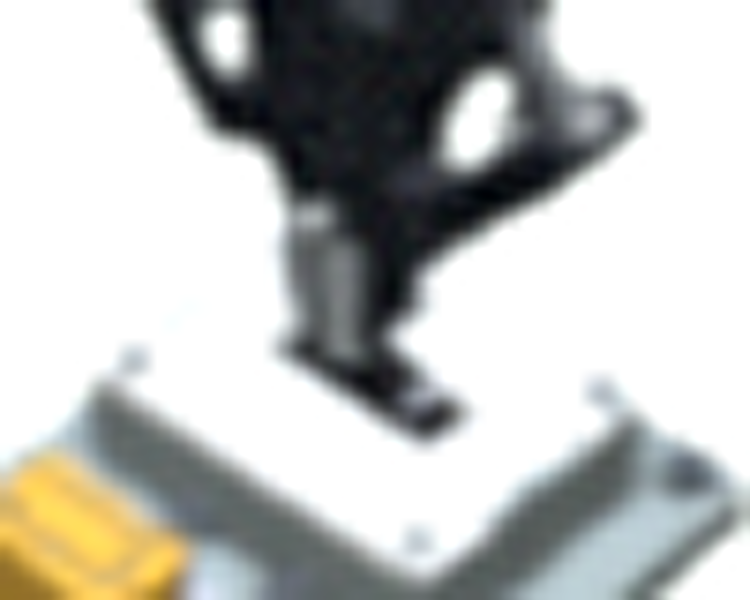

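```bash
python3 - <<'E'
from h import *
p=bot.capture('scene')
for uv in ((345,360),):
  for z in (.05,.055,.06,.065): print(uv,z,at(p,(uv[1]/15-.5+145,uv[0]/15-.5+312),z).round(4))
# earlier frame TCP .508,.1422,.0549(c9) tip (315,258)
for z in (.06,.07,.08,.09): print(z,at(p,(258/15-.5+145,315/15-.5+312),z).round(4))
E
```

```text
(345, 360) 0.05 [0.5113 0.1392 0.05  ]
(345, 360) 0.055 [0.5146 0.1354 0.055 ]
(345, 360) 0.06 [0.5178 0.1315 0.06  ]
(345, 360) 0.065 [0.521  0.1277 0.065 ]
0.06 [0.4939 0.1494 0.06  ]
0.07 [0.5006 0.1416 0.07  ]
0.08 [0.5073 0.1338 0.08  ]
0.09 [0.5139 0.1259 0.09  ]
```

Call:
drive_tool --series '[[-1,[0,0,-0.5],[0,0,0]],[-1,[0,0,0],[0,0,0]]]'

```text
clock: 20.85
ee_pos: [0.5118, 0.1423, 0.0313]
orientation: [-0.0, 0.699, 0.715, -0.0]
force: [0.1, 0.4, -1.0]
width: 0.002
```

Call:
drive_tool --series '[[-1,[0,0,-0.5],[0,0,0]],[-1,[0,0,0],[0,0,0]]]'

```text
clock: 21.05
ee_pos: [0.5118, 0.1423, 0.0308]
orientation: [-0.0, 0.699, 0.715, 0.0]
force: [-0.2, -0.6, -0.9]
width: 0.001
```

Call:
drive_tool --series '[[-1,[0,0,-0.5],[0,0,0]],[-1,[0,0,0],[0,0,0]]]'

```text
clock: 21.25
ee_pos: [0.5118, 0.1422, 0.0303]
orientation: [-0.0, 0.699, 0.715, -0.0]
force: [-0.1, 0.6, 0.2]
width: -0.001
```

Call:
drive_tool --series '[[-1,[0,0,-0.5],[0,0,0]],[-1,[0,0,0],[0,0,0]]]'

```text
clock: 21.45
ee_pos: [0.5118, 0.1422, 0.0298]
orientation: [0.0, 0.699, 0.715, -0.0]
force: [0.4, -0.4, 0.4]
width: -0.002
```

Call:
drive_tool --series '[[-1,[0,0,-0.5],[0,0,0]],[-1,[0,0,0],[0,0,0]]]'

```text
clock: 21.65
ee_pos: [0.5118, 0.1422, 0.0293]
orientation: [0.0, 0.699, 0.715, 0.0]
force: [-0.4, 0.3, -1.0]
width: -0.003
```

Call:
drive_tool --series '[[-1,[0,0,-0.5],[0,0,0]],[-1,[0,0,0],[0,0,0]]]'

```text
clock: 21.85
ee_pos: [0.5118, 0.1422, 0.0288]
orientation: [-0.0, 0.699, 0.715, -0.0]
force: [-0.5, -0.8, 0.1]
width: 0.001
```

```bash
python3 v.py c; python3 - <<'E'
from h import *
p=cap('top','top_c.png'); a=p['color'][205:262,240:340].astype(float); a=np.clip(a*2.2,0,255).astype(np.uint8)
cv2.imwrite('pics/t_c.png',cv2.resize(a,None,fx=8,fy=8,interpolation=cv2.INTER_CUBIC))
s=bot.state(); print(s['qpos'],s['tau'],s['force'])
E
```

```text
[0.51184076 0.14222693 0.02885341] [0.0431673  0.34258467 0.39538451]
[-0.67495309  0.49263615  0.41746434  2.04920762 -0.31767221  0.66096445
 -0.02674711] [ 3.05712374e-04 -4.10506976e+01  4.95946571e+00 -1.52580035e+01
  7.21504839e-03  1.17809985e-03  1.82217923e-04] [ 0.32010802  0.45879424 -0.32052708]
```

View pics/v_c.png

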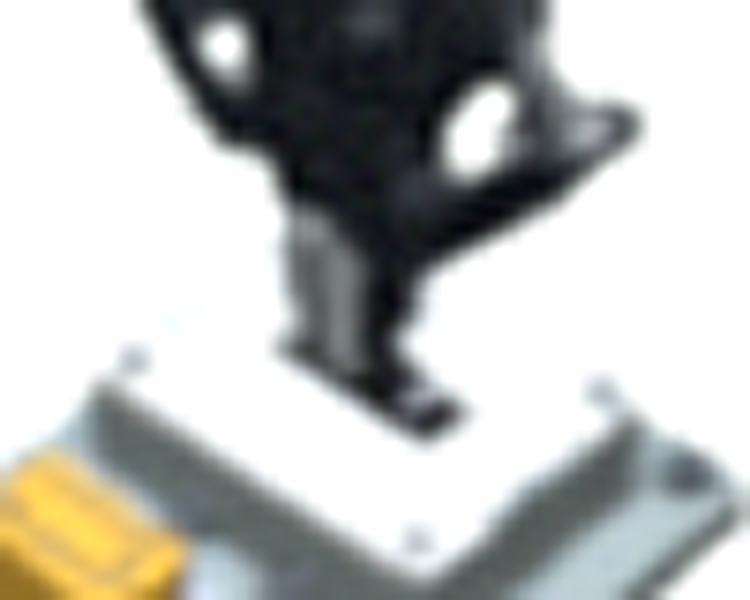

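View pics/t_c.png

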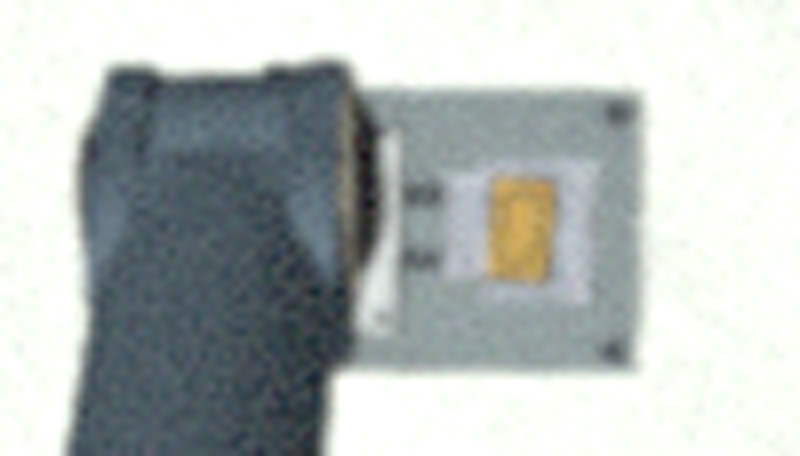

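```bash
python3 - <<'E'
from h import *
p=bot.capture('scene')
for X in ([.5118,.1312,.050],[.5118,.1312,.053],[.5118,.1312,.056],[.5118,.1422,.053],[.5118,.1345,.045]): print(X, ((proj(p,X)[0][::-1]-[312,145]+.5)*15).round())
E
```

```text
[0.5118, 0.1312, 0.05] [321. 382.]
[0.5118, 0.1312, 0.053] [321. 371.]
[0.5118, 0.1312, 0.056] [321. 361.]
[0.5118, 0.1422, 0.053] [357. 343.]
[0.5118, 0.1345, 0.045] [331. 391.]
```

Call:
drive_tool --series '[[-1,[0,0,-0.5],[0,0,0]],[-1,[0,0,0],[0,0,0]]]'

```text
clock: 22.2
ee_pos: [0.5118, 0.1423, 0.0283]
orientation: [-0.0, 0.699, 0.715, 0.0]
force: [-0.2, -0.1, 0.5]
width: 0.004
```

Call:
drive_tool --series '[[-1,[0,0,-0.5],[0,0,0]],[-1,[0,0,0],[0,0,0]]]'

```text
clock: 22.4
ee_pos: [0.5118, 0.1422, 0.0278]
orientation: [-0.0, 0.699, 0.715, -0.0]
force: [-0.1, 0.5, 0.5]
width: -0.0
```

Call:
drive_tool --series '[[-1,[0,0,-0.5],[0,0,0]],[-1,[0,0,0],[0,0,0]]]'

```text
clock: 22.6
ee_pos: [0.5119, 0.1423, 0.0275]
orientation: [0.0, 0.699, 0.715, 0.0]
force: [0.1, 0.3, 1.1]
width: 0.002
```

Call:
drive_tool --series '[[-1,[0,0,-0.5],[0,0,0]],[-1,[0,0,0],[0,0,0]]]'

```text
clock: 22.8
ee_pos: [0.5121, 0.1423, 0.0274]
orientation: [-0.0, 0.699, 0.715, 0.0]
force: [-0.3, -0.0, 4.9]
width: -0.002
```

Call:
drive_tool --series '[[-1,[0,0,-0.5],[0,0,0]],[-1,[0,0,0],[0,0,0]]]'

```text
clock: 23.0
ee_pos: [0.5122, 0.1423, 0.0273]
orientation: [-0.0, 0.699, 0.715, 0.0]
force: [-1.8, -0.5, 8.5]
width: -0.002
```

Call:
drive_tool --series '[[-1,[0,0,-0.5],[0,0,0]],[-1,[0,0,0],[0,0,0]]]'

```text
clock: 23.2
ee_pos: [0.5126, 0.1423, 0.0272]
orientation: [0.0, 0.699, 0.715, 0.001]
force: [-2.5, -1.9, 12.4]
width: 0.0
```

Contact came at TCP z = 0.0275, about 8 N per commanded mm. Rolling in small steps.

Call:
drive_tool --series '[[-1,[1,0,0],[0,0,0]],[-1,[1,0,0],[0,0,0]]]'

```text
clock: 23.4
ee_pos: [0.5145, 0.1424, 0.0273]
orientation: [-0.0, 0.699, 0.715, 0.001]
force: [-1.9, -0.2, 12.3]
width: 0.001
```

Call:
drive_tool --series '[[-1,[1,0,0],[0,0,0]],[-1,[1,0,0],[0,0,0]]]'

```text
clock: 23.6
ee_pos: [0.5165, 0.1423, 0.0273]
orientation: [-0.0, 0.7, 0.715, 0.001]
force: [-2.8, -0.7, 12.5]
width: 0.001
```

```bash
python3 v.py d
```

```text
[0.51675837 0.1423491  0.02727191] [-2.60904355 -1.13050564 11.5954651 ]
```

View pics/v_d.png

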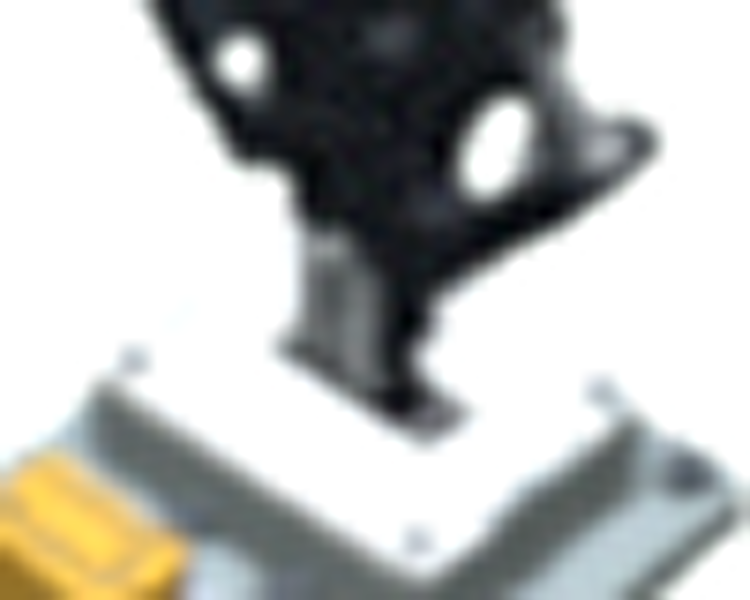

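Call:
drive_tool --series '[[-1,[1.5,0,0],[0,0,0]],[-1,[1.5,0,0],[0,0,0]]]'

```text
clock: 23.85
ee_pos: [0.5194, 0.1424, 0.0273]
orientation: [-0.0, 0.699, 0.715, 0.001]
force: [-2.5, -1.0, 12.1]
width: 0.002
```

Call:
drive_tool --series '[[-1,[1.5,0,0],[0,0,0]],[-1,[1.5,0,0],[0,0,0]]]'

```text
clock: 24.05
ee_pos: [0.5225, 0.1424, 0.0271]
orientation: [-0.0, 0.699, 0.715, 0.001]
force: [-2.3, 0.0, 9.4]
width: -0.001
```

Call:
drive_tool --series '[[-1,[1,0,-0.3],[0,0,0]],[-1,[1,0,-0.2],[0,0,0]]]'

```text
clock: 24.25
ee_pos: [0.525, 0.1424, 0.0267]
orientation: [0.0, 0.7, 0.715, 0.001]
force: [-1.7, -1.0, 9.8]
width: 0.003
```

Call:
drive_tool --series '[[-1,[1,0,-0.3],[0,0,0]],[-1,[1,0,-0.3],[0,0,0]]]'

```text
clock: 24.45
ee_pos: [0.5274, 0.1424, 0.0262]
orientation: [0.001, 0.7, 0.715, 0.001]
force: [-0.9, -1.2, 8.7]
width: -0.002
```

Call:
drive_tool --series '[[-1,[0,0,8],[0,0,0]],[-1,[-12,0,0],[0,0,0]],[-1,[-11,0,0],[0,0,0]],[-1,[0,0,-5],[0,0,0]],[-1,[0,0,0],[0,0,0]]]'

```text
clock: 24.95
ee_pos: [0.5015, 0.1423, 0.027]
orientation: [-0.0, 0.699, 0.715, -0.001]
force: [-0.4, -0.3, -0.0]
width: -0.003
```

```bash
python3 - <<'E'
from h import *
s=bot.state();print(s['ee_pos'],s['force'])
p=cap('scene','scene_e.png'); q=cap('top','top_e.png')
a=p['color'][165:210,295:340].astype(float); b=q['color'][215:255,280:325].astype(float)
f=lambda a:cv2.resize(np.clip(a*2,0,255).astype(np.uint8),(400,400),interpolation=cv2.INTER_CUBIC)
cv2.imwrite('pics/e_e.png',np.hstack([f(a),f(b)]))
E
```

```text
[0.50153542 0.14230841 0.02697795] [-0.42090457 -0.32100828 -0.04949826]
```

View pics/e_e.png

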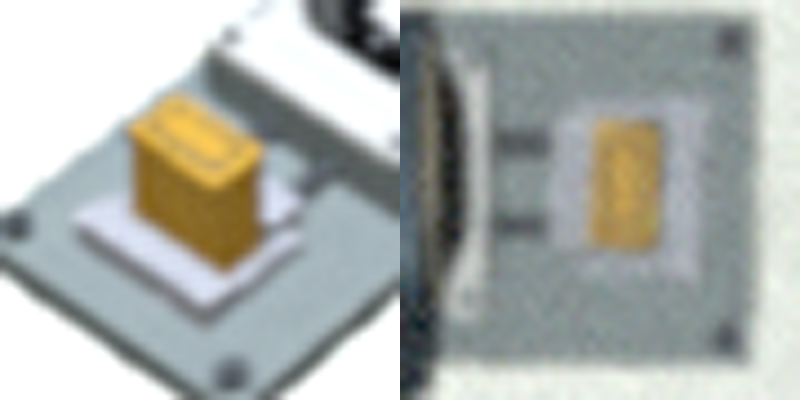

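Call:
drive_tool --series '[[-1,[2,0,-0.4],[0,0,0]],[-1,[0,0,0],[0,0,0]]]'

```text
clock: 25.25
ee_pos: [0.5055, 0.1422, 0.0274]
orientation: [0.0, 0.699, 0.715, 0.0]
force: [0.1, 0.3, -1.2]
width: 0.002
```

Call:
drive_tool --series '[[-1,[0,0,-0.6],[0,0,0]],[-1,[0,0,0],[0,0,0]]]'

```text
clock: 25.45
ee_pos: [0.5055, 0.1422, 0.0271]
orientation: [0.0, 0.699, 0.715, 0.0]
force: [0.5, 0.3, 1.8]
width: -0.001
```

Call:
drive_tool --series '[[-1,[0,0,-0.6],[0,0,0]],[-1,[0,0,0],[0,0,0]]]'

```text
clock: 25.65
ee_pos: [0.5056, 0.1423, 0.027]
orientation: [0.0, 0.699, 0.715, 0.001]
force: [-0.6, -0.6, 8.5]
width: -0.001
```

Call:
drive_tool --series '[[-1,[1.5,0,0],[0,0,0]],[-1,[1.5,0,0],[0,0,0]]]'

```text
clock: 25.85
ee_pos: [0.5068, 0.1423, 0.0269]
orientation: [-0.001, 0.699, 0.715, -0.001]
force: [-4.4, -1.6, 13.7]
width: -0.001
```

Call:
drive_tool --series '[[-1,[1.5,0,0],[0,0,0]],[-1,[1.5,0,0],[0,0,0]]]'

```text
clock: 26.05
ee_pos: [0.5107, 0.1423, 0.0272]
orientation: [-0.001, 0.699, 0.715, 0.0]
force: [-2.1, -0.4, 11.8]
width: -0.001
```

Call:
drive_tool --series '[[-1,[1.5,0,0],[0,0,0]],[-1,[1.5,0,0],[0,0,0]]]'

```text
clock: 26.25
ee_pos: [0.5138, 0.1423, 0.0273]
orientation: [-0.001, 0.699, 0.715, 0.0]
force: [-3.8, -0.2, 12.5]
width: 0.0
```

Call:
drive_tool --series '[[-1,[1.5,0,0],[0,0,0]],[-1,[1.5,0,0],[0,0,0]]]'

```text
clock: 26.45
ee_pos: [0.5168, 0.1423, 0.0273]
orientation: [-0.001, 0.699, 0.715, 0.0]
force: [-3.1, -1.0, 11.8]
width: -0.003
```

Call:
drive_tool --series '[[-1,[0.7,0,0],[0,0,0]],[-1,[0.7,0,0],[0,0,0]]]'

```text
clock: 26.65
ee_pos: [0.5182, 0.1423, 0.0273]
orientation: [-0.001, 0.699, 0.715, 0.0]
force: [-3.1, -0.8, 11.9]
width: 0.001
```

Call:
drive_tool --series '[[-1,[0.7,0,0],[0,0,0]],[-1,[0.7,0,0],[0,0,0]]]'

```text
clock: 26.85
ee_pos: [0.5195, 0.1423, 0.0272]
orientation: [-0.001, 0.699, 0.715, 0.0]
force: [-3.4, -0.1, 11.1]
width: -0.003
```

Call:
drive_tool --series '[[-1,[0.7,0,0],[0,0,0]],[-1,[0.7,0,-0.1],[0,0,0]]]'

```text
clock: 27.05
ee_pos: [0.52, 0.1423, 0.0271]
orientation: [-0.001, 0.699, 0.715, -0.001]
force: [-6.4, -0.9, 14.9]
width: -0.001
```

Call:
drive_tool --series '[[-1,[0.7,0,-0.1],[0,0,0]],[-1,[0.7,0,-0.1],[0,0,0]]]'

```text
clock: 27.25
ee_pos: [0.5203, 0.1423, 0.027]
orientation: [-0.002, 0.699, 0.715, -0.001]
force: [-9.0, -0.9, 19.7]
width: -0.005
```

Call:
drive_tool --series '[[-1,[-0.5,0,1],[0,0,0]],[-1,[0,0,20],[0,0,0]],[-1,[0,0,40],[0,0,0]],[-1,[0,0,30],[0,0,0]],[-1,[0,0,0],[0,0,0]]]'

```text
clock: 27.75
ee_pos: [0.5248, 0.1429, 0.1206]
orientation: [0.001, 0.699, 0.715, 0.004]
force: [0.6, -0.6, 1.0]
width: -0.001
```

Call:
drive_tool --series '[[-1,[0,45,0],[0,0,0]],[-1,[0,45,0],[0,0,0]],[-1,[0,45,0],[0,0,0]],[-1,[0,30,0],[0,0,0]],[-1,[0,0,0],[0,0,0]]]'

```text
clock: 28.25
ee_pos: [0.5198, 0.3135, 0.1152]
orientation: [-0.001, 0.696, 0.718, -0.0]
force: [-0.8, 0.7, -0.8]
width: -0.001
```

```bash
cat > chk.py <<'E'
import sys
from h import *
s=bot.state();print(s['ee_pos'],s['force'])
k=sys.argv[1]
p=cap('scene','scene_%s.png'%k); q=cap('top','top_%s.png'%k)
a=p['color'][165:210,295:340].astype(float); b=q['color'][210:258,265:325].astype(float)
f=lambda a:cv2.resize(np.clip(a*2,0,255).astype(np.uint8),(400,400) if a.shape[1]==45 else (400,320),interpolation=cv2.INTER_CUBIC)
t=f(b); t=np.vstack([t,np.zeros((80,400,3),np.uint8)])
cv2.imwrite('pics/k_%s.png'%k,np.hstack([f(a),t]))
E
python3 chk.py f
```

```text
[0.51980498 0.31345652 0.1152207 ] [-0.79713684  0.73433686 -0.77679014]
```

View pics/k_f.png

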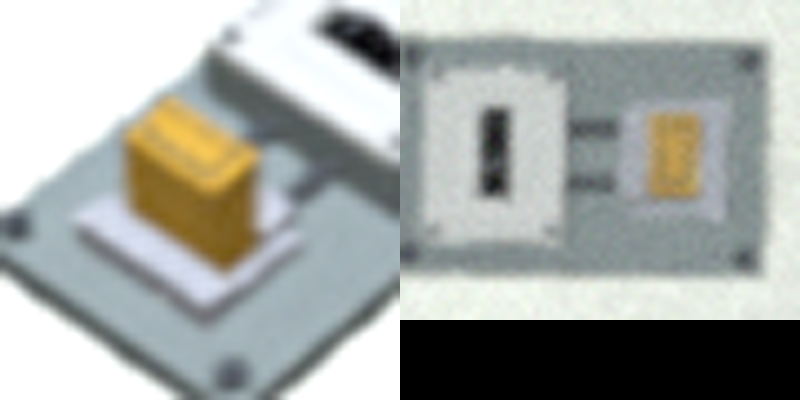

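```bash
cat > run5.py <<'E'
from fit import *
import sys
views={'scene':((170,200,305,330),(.5155,.1014)),'top':((218,246,292,318),(.5134,.1033))}
for n,(w,h) in views.items():
    p=bot.capture(n)
    for nm,im in (('now',p['color']),('released',cv2.imread('pics/%s7.png'%n))):
        im=im.astype(float); b,g,r=im[...,0],im[...,1],im[...,2]; f=r-b
        # normalise per-brightness: linear mix of brass over grey
        mx=np.percentile(f[w[0]:w[1],w[2]:w[3]],90)
        f2=(r-b)/(r+g+b+1)
        hi=np.percentile(f2[w[0]:w[1],w[2]:w[3]],92)
        a=np.clip((f2-.02)/(.6*hi-.02),0,1)
        x,c=fit([(p,a,w)],DIE,[.514,.053,0.],z=.016,step=(.003,.003,.08))
        print(n,nm,'holder frame mm',((x[:2]-h)*1000).round(1),'yaw',x[2].round(3),'cost',round(c,1))
E
python3 run5.py
```

```text
scene now holder frame mm [ -3.8 -44. ] yaw -0.236 cost 31.1
scene released holder frame mm [ -3.5 -42.9] yaw -0.237 cost 20.3
top now holder frame mm [ -0.  -48.9] yaw 0.009 cost 3.1
top released holder frame mm [ -0.8 -45.5] yaw 0.018 cost 3.0
```

The top camera puts the die at holder y ≈ -48.9, square (yaw 0.009), 3.4 mm closer to the fence than when I let go. The scene-camera fit gives yaw -0.24, but it said the same before the roll and its cost is high, so I don't trust it. To check the nip, I'll press lightly again and see whether the wheel is stiff from the start.

Call:
drive_tool --series '[[-1,[0,-45,0],[0,0,0]],[-1,[-4,-45,0],[0,0,0]],[-1,[-4,-45,0],[0,0,0]],[-1,[0,-36,0],[0,0,0]],[-1,[0,0,0],[0,0,0]]]'

```text
clock: 28.95
ee_pos: [0.5136, 0.1279, 0.1173]
orientation: [0.001, 0.704, 0.71, -0.001]
force: [0.2, -0.7, 0.1]
width: -0.0
```

Call:
drive_tool --series '[[-1,[0,0,-40],[0,0,0]],[-1,[0,0,-30],[0,0,0]],[-1,[0,0,-12],[0,0,0]],[-1,[0,0,0],[0,0,0]],[-1,[0,0,0],[0,0,0]]]'

```text
clock: 29.45
ee_pos: [0.5148, 0.1361, 0.0357]
orientation: [0.0, 0.7, 0.714, 0.001]
force: [0.7, 0.2, -0.2]
width: -0.004
```

Call:
drive_tool --series '[[-1,[-3,6,0],[0,0,0]],[-1,[0,0,-4],[0,0,0]],[-1,[0,0,-3],[0,0,0]],[-1,[0,0,0],[0,0,0]],[-1,[0,0,0],[0,0,0]]]'

```text
clock: 29.95
ee_pos: [0.511, 0.1422, 0.0279]
orientation: [0.0, 0.699, 0.715, 0.0]
force: [0.7, 0.8, 0.2]
width: 0.0
```

Call:
drive_tool --series '[[-1,[0,0,-0.7],[0,0,0]],[-1,[0,0,0],[0,0,0]]]'

```text
clock: 30.15
ee_pos: [0.5113, 0.1422, 0.0275]
orientation: [0.0, 0.699, 0.715, 0.0]
force: [-0.1, -0.2, 1.6]
width: 0.004
```

Call:
drive_tool --series '[[-1,[0,0,-0.6],[0,0,0]],[-1,[0,0,0],[0,0,0]]]'

```text
clock: 30.35
ee_pos: [0.5114, 0.1422, 0.0273]
orientation: [0.0, 0.7, 0.715, 0.0]
force: [-0.7, -1.7, 5.8]
width: 0.0
```

Call:
drive_tool --series '[[-1,[0,0,-0.6],[0,0,0]],[-1,[0,0,0],[0,0,0]]]'

```text
clock: 30.55
ee_pos: [0.5115, 0.1422, 0.0272]
orientation: [-0.0, 0.7, 0.715, 0.001]
force: [-2.5, -0.9, 11.2]
width: 0.003
```

Call:
drive_tool --series '[[-1,[0.5,0,0],[0,0,0]]]'

```text
clock: 30.65
ee_pos: [0.5116, 0.1422, 0.0272]
orientation: [-0.0, 0.699, 0.715, 0.0]
force: [-3.8, -1.0, 12.8]
width: 0.001
```

Call:
drive_tool --series '[[-1,[0.5,0,0],[0,0,0]]]'

```text
clock: 30.75
ee_pos: [0.5117, 0.1423, 0.0272]
orientation: [-0.001, 0.699, 0.715, -0.0]
force: [-5.3, -1.2, 13.0]
width: -0.004
```

Call:
drive_tool --series '[[-1,[0,0,0],[0,0,0]]]'

```text
clock: 30.85
ee_pos: [0.5117, 0.1423, 0.0272]
orientation: [-0.001, 0.699, 0.715, 0.0]
force: [-3.7, -0.6, 13.9]
width: 0.003
```

The wheel is stiff at once: 0.2 mm of motion for 1 mm commanded, against free rolling at 2 to 3 N before. A small nudge more, then straight up and away.

Call:
drive_tool --series '[[-1,[0.5,0,0],[0,0,0]],[-1,[0,0,0],[0,0,0]]]'

```text
clock: 31.05
ee_pos: [0.5118, 0.1422, 0.0272]
orientation: [-0.001, 0.699, 0.715, -0.0]
force: [-5.7, -0.8, 13.6]
width: 0.001
```

Call:
drive_tool --series '[[-1,[0,0,2],[0,0,0]],[-1,[0,0,20],[0,0,0]],[-1,[0,0,40],[0,0,0]],[-1,[0,0,30],[0,0,0]],[-1,[0,45,0],[0,0,0]]]'

```text
clock: 31.55
ee_pos: [0.5166, 0.1817, 0.1225]
orientation: [0.003, 0.704, 0.711, 0.003]
force: [1.6, 0.1, 0.5]
width: -0.004
```

Call:
drive_tool --series '[[-1,[0,45,0],[0,0,0]],[-1,[0,45,0],[0,0,0]],[-1,[0,40,0],[0,0,0]],[-1,[0,0,0],[0,0,0]],[-1,[0,0,0],[0,0,0]]]'

```text
clock: 32.05
ee_pos: [0.512, 0.3179, 0.1174]
orientation: [0.0, 0.699, 0.716, -0.0]
force: [0.8, -0.2, -0.1]
width: 0.002
```

```bash
python3 chk.py g; python3 run5.py
```

```text
[0.51195456 0.31791489 0.11736275] [ 0.76339449 -0.18856016 -0.10251081]
scene now holder frame mm [ -4.5 -44.4] yaw -0.201 cost 31.5
scene released holder frame mm [ -3.5 -42.9] yaw -0.237 cost 20.3
top now holder frame mm [ -0.  -48.9] yaw 0.011 cost 3.0
top released holder frame mm [ -0.8 -45.5] yaw 0.018 cost 3.0
```

View pics/k_g.png

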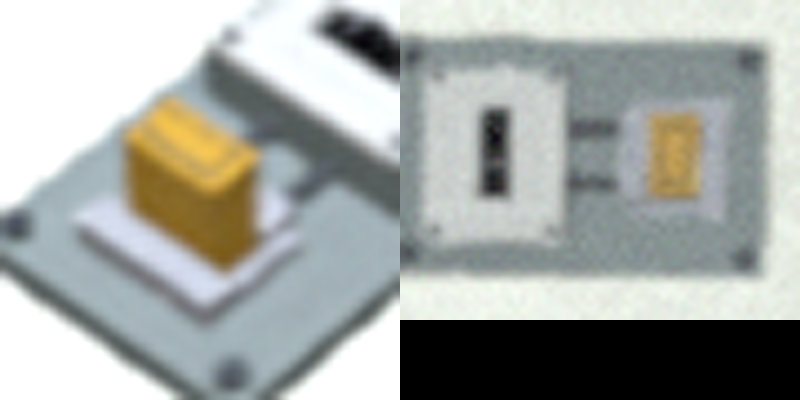

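The die stands upright and square between jaw and fence: scene crop at about (190,190), top crop at (675,155) with no gap showing on either side. The robot is clear. Handing in.

```bash
python3 -c "
from station import bot
print(bot.close_job())"
```

```text
the job is handed in; nothing more can be done
None
```

The brass die is standing in the clamp pocket, nipped against the fence by the jaw, and the job is handed in at about 32 s of the 72 s. No verdict is given, so this rests on my own checks.

**What I did:** I gripped the die across its 40 mm length, stood it in the pocket and let go. Then I rolled the wheel with the shut fingertips in two strokes of about 15 mm each. I stopped when it went stiff.

**Checks that agreed**
- **Free rolling:** the wheel turned at 2–3 N along the rim under about 12 N of press.
- **Stiffening:** at the end of the second stroke the rim force rose to 9 N and motion stopped. The highest press I read was just under 20 N, above the 10 N or so aimed for but under the 25 N limit.
- **Nip test:** after lifting off I pressed again. The wheel was stiff from the start, up to 5.7 N along the rim, and I left it there.
- **Position:** the top camera puts the die square (yaw about 0.01 rad), centred along the slot, at holder y = -48.9 mm. It shows no gap on either side. About -50 is expected, so it is about 1 mm off but inside the allowed range.

**Checks that disagreed**
- **Scene camera fit:** it gave yaw -0.2 rad and y about -44 mm. I set it aside because it fits poorly and gave nearly the same before the roll.
- **Fingertip height:** the shut fingertips touched the wheel about 25 mm lower in commanded height than the stated tool point implies. I found the wheel by a slow, force-watched descent instead.

I did not measure whether the other things on the table moved. The arm never worked close to them and I felt no contact.

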